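Cock and test-fire a rat trap

TASK

Set the snap trap that is screwed to the bench: push its handle back and down until the sear catches, without forcing it against its stop and without letting it fly back, and let go. Then pick up the wooden slicker stick, trip the trap by pressing its pedal with the stick (keep the gripper itself off the pedal and the jaw), draw the stick out so that the jaw shuts fully, and lay the stick flat on the green cutting mat. Leave the other things on the bench as they are.

Things in the scene. Friction and masses are not known exactly. Their poses are not given: they have to be found in the camera images.
- trap: Lever-type rat snap trap of grey and black plastic, 160 x 78 mm, screwed to a plywood board 250 x 110 x 15 mm fixed to the bench. Origin on the bench under the middle of the hinge axle; x runs along the trap out of its mouth (jaw on the +x side, handle on the -x side), y along the axle. The front lip ends at x = 89 mm and is 29 mm high, the board ends at x = 125 mm.
- trap_hinge (a point): Middle of the hinge axle of jaw and handle, 49 mm above the bench.
- trap_lever (a joint): Angle of the sprung arm (handle and jaw in one piece), rad. 0: sprung, jaw level, handle rising 57 degrees towards -x; grows as the handle is pushed back and down. The sear catches at 0.78 to 1.13 (handle near level), different each time and hidden; a firm stop follows 2 to 3 mm of handle travel later. Caught, it stays; not yet caught, it flies back if let go, or follows if eased off slowly.
- trap_handle: Black plate handle, 6 mm thick, reaching 85 mm out from the axle; the last 30 mm are a ribbed thumb pad 52 mm wide. Pushed on its upper face (the one towards the jaw). Square to the pad it takes 5 N at first, rising steadily to 10 N at the catch (more nearer the axle); at the stop the force climbs 8 N per mm. Over 22 N breaks the sear.
- handle_pad (a point): Middle of the thumb pad on the handle's upper face, 70 mm from the hinge axle.
- trap_jaw: Black U-shaped jaw, 64 mm wide, reaching 83 mm out from the axle, with a toothed cross bar 17 mm high at its end; 45 to 65 degrees up when cocked. The gripper must not touch it. It snaps onto the stick with about 5 N; a stick held level can be drawn out from under it along the trap's +x.
- trap_tread: Steel pedal plate between the jaw's side bars, 34 mm (along the trap) x 40 x 3 mm, top about 41 mm above the bench, hinged at its end nearest the axle, free end about 75 mm from the axle. Pressed down near the free end, it lets the sear go after 3 to 9 mm at 4 to 7 N. It dips by itself while the handle goes down and springs up at the catch.
- pedal (a point): Point on top of the pedal, 64 mm from the hinge axle towards the mouth (30 mm from the pedal's own hinge): the place to press.
- slicker_mid (a point): Centre (half-way up) of the slicker, a flat hardwood stick 180 mm long (x), 18 mm wide (y) and 14 mm thick (z), both ends alike and rounded, 35 g. It lies flat on the cutting mat, its centre 10 mm above the bench. x runs along the stick.
- slicker: The same stick; origin at the centre of its underside.
- mat: Green cutting mat, 300 mm (x) x 420 mm (y), 3 mm thick, fixed flat on the bench to the left of the trap. Origin at the centre of its underside.
- glue_jar: Bystander: glue jar 60 mm in diameter, 75 mm high, beyond the trap. Origin at the centre of its underside.
- dish: Bystander: small black dish 80 mm in diameter, 32 mm high, on the robot's side of the trap. Origin at the centre of its underside.
- mallet: Bystander: hammer lying on the bench to the right of the trap. Origin at its underside.
Mind the look-alikes: they are no part of the job. Leave any red look-alike of the slicker alone.

How it is judged:
By the outcome, as a careful person would: the job done as asked, in the order asked, and still so for the second after the job is handed in, with the robot touching nothing.
It also fails if it takes over 69 s, if anything falls off the work surface, if the arm or the gripper's body presses on something with over 40 N, if the wrist force passes 120 N, or if a joint passes its speed limit or range.

ROBOT

A 6-joint arm with a two-finger parallel gripper is mounted at the origin on the work surface. World frame = base frame: x ahead of the robot, y to its left, z up, the work surface at z = 0. Lengths are in m, angles in rad, forces in N, time in s.
With the tool pointing down it reaches from about 0.3 to 0.875 m from the base axis. Payload 4.2 kg.
Tool frame: the origin (TCP) lies midway between the tips of the shut fingers; the grasp point (between the pads) lies 19 mm behind it; y points along the fingers, x is the direction in which the jaws open and shut, and the axes are right-handed (so a half turn about y gives the same grasp; the last joint's range is limited). The gripper opens to 85 mm and grips with 20 to 120 N. Pads are 22 mm wide; open, the fingers measure 114 mm over their backs; the gripper's body (76 mm by 85 mm) begins 54 mm behind the grasp point. The pads swing forward as they close: fully open they stand 13 mm farther back than shut.
Start: joints at [-1.215, 0.32, 1.565, -0, 1.257, -0.02], TCP at [0.211, -0.535, 0.231] pointing down, gripper open.
Joint ranges: [-3.11, 3.11], [-0.84, 2.01], [0.21, 2.61], [-1.34, 4.49], [0.05, 2.63], [-2.56, 2.56]. Speed limits (rad/s): [2.57, 2.57, 3.14, 3.14, 3.14, 3.14].

INTERFACE

Orientations are given as a rotation vector (axis times angle).
In Python, from bench import robot gives the robot as it stands. The module is installed in compiled form; this text tells all that it offers.
- The arm moves only by the shell command python3 -m inch 'ROWS' [OPENING] [FORCE]. ROWS is JSON, a list of rows, each a list of 4 numbers: the shift along the tool's x, y, z in mm, then the turn about the tool's y in degrees. In form: [[x, y, z, spin], ...]. A call has 1 to 5 rows; each row is the pose to reach, as a shift and turn from the pose commanded when the call began, along the tool's axes at that moment; what a row does not reach only later rows make up. A row lasts 1/10 s, in which the tool goes at most 50 mm and 8.59 degrees, less where a joint would pass 70% of its speed; a pose out of reach is approached as far as the arm can. A call with a gripper value outside its range is refused whole. OPENING is the closure, from 0 (fully open) to 1 (shut), set as the call begins (- or left out, the last holds). The fingers move at their own pace and stop on an object; FORCE is the grip in N (left out, the last holds). Time passes only in rows, so rows that repeat a pose let the fingers close. It gives the time, the measured TCP pose, the force and the opening at its end, in the units of the state.
- robot.state(): the state, without advancing time (a new reading comes with each control period).
- robot.get_image(name): name is "side" or "top"; returns a dict with "frame" (420x560x3 uint8, red, green, blue), "depth" (420x560 float32, m along the optical axis (not along the pixel's ray), 0 where there is no reading), "mtx" (3x3 intrinsics, pixels), "k1" (the pictures are not rectified: a ray, as slopes to the right and down, at radius r is drawn at 1 + k1 r^2 times it, then the intrinsics apply), "pose" (4x4, takes a point from camera to world coordinates). Camera axes: x right, y down, z forward; pixel columns grow to the right and rows downward; lengths in m; the calibration is good to about 2 mm. A picture is of the moment at which its call begins.
- robot.job_done(): hands the job in, once; it reports no verdict.
The state is a dict: "clock": time; "qpos": joint angles; "dq": joint speeds; "tau": joint torques, N m; "position": TCP position; "orientation": TCP orientation; "contact_force": force on the tool from outside, world axes, zero at the start; "ft_torque": the same for the moment, N m; "width": opening from 0.0 (shut) to 1.0 (fully open).
Only numpy, scipy, OpenCV 4.12 (cv2) and the standard library are available. Lean on these libraries where they do the work, as an engineer would, in place of code of your own. Each camera call takes 0.05 s, during which the arm holds its last target.

## Working session

There is one attempt and no reset: what is moved stays moved. The work goes in short steps, Python scripts to look and compute and a shell command to move; the robot and the scene stay as the last step left them, time stands still between calls to the robot, and variables do not carry over. Pictures are saved under pics/ and viewed, and the job is handed in when it is done.

```bash
mkdir -p pics; ls
python3 - <<'E'
from bench import robot
import cv2,numpy as np
s=robot.state();print({k:np.round(v,3) for k,v in s.items()})
for n in("side","top"):
    d=robot.get_image(n);np.savez(f'pics/{n}0.npz',**d)
    cv2.imwrite(f'pics/{n}0.png',d['frame'][:,:,::-1]);print(n,np.round(d['mtx'],1).tolist(),d['k1'],np.round(d['pose'],3).tolist())
E
```

```text
pics
{'clock': np.float64(0.0), 'qpos': array([-1.215,  0.32 ,  1.566,  0.   ,  1.257, -0.02 ]), 'dq': array([ 0.002,  0.   ,  0.002, -0.001, -0.001,  0.   ]), 'tau': array([ 3.0000e-03, -4.1552e+01, -2.3416e+01,  1.0000e-03,  8.0000e-03,
        0.0000e+00]), 'position': array([ 0.211, -0.534,  0.23 ]), 'orientation': array([-1.363,  0.929, -0.927]), 'contact_force': array([0.579, 0.252, 0.227]), 'ft_torque': array([0.033, 0.018, 0.013]), 'width': np.float64(1.004)}
side [[387.3, 0.0, 285.3], [0.0, 387.3, 210.9], [0.0, 0.0, 1.0]] -0.09822117288785587 [[-0.973, -0.119, 0.199, 0.32], [-0.232, 0.473, -0.85, 0.803], [0.006, -0.873, -0.488, 0.59], [0.0, 0.0, 0.0, 1.0]]
top [[426.9, 0.0, 280.0], [0.0, 426.9, 204.6], [0.0, 0.0, 1.0]] -0.0851860959887264 [[0.001, -0.996, 0.091, 0.412], [-1.0, -0.004, -0.031, -0.023], [0.031, -0.091, -0.995, 1.188], [0.0, 0.0, 0.0, 1.0]]
```

View pics/side0.png

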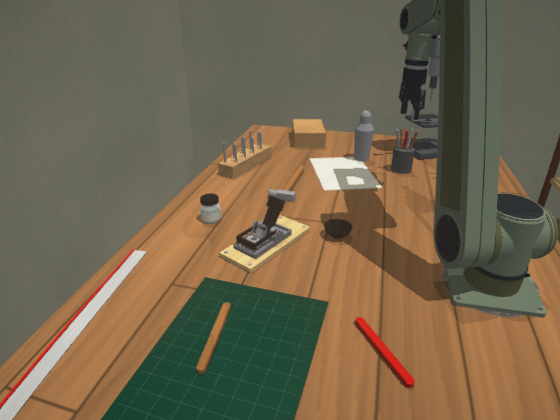

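View pics/top0.png

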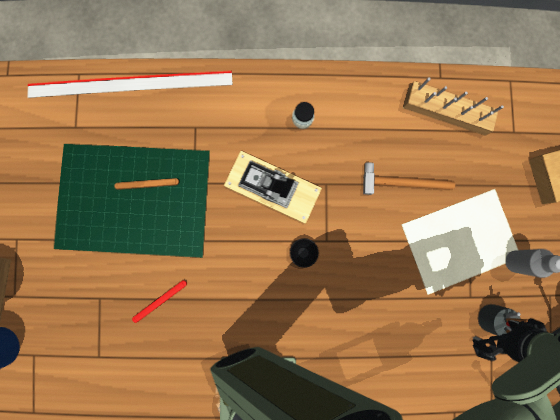

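The side picture shows the trap at about (265,238) and, on the mat, a brown stick at (215,335). There is also a red stick at (383,350). In the top picture the trap is at (272,187), the brown stick at (147,184) and the red stick at (160,301). The slicker must be the brown stick, because it is wooden and lies on the mat; the red one is the look-alike. I'll confirm with enlarged crops.

Run:
```python
import cv2,numpy as np
t=cv2.imread('pics/top0.png');s=cv2.imread('pics/side0.png')
a=cv2.resize(t[135:240,100:330],None,fx=3.4,fy=3.4,interpolation=cv2.INTER_CUBIC)
cv2.imwrite('pics/c_top.png',a)
b=cv2.resize(s[180:275,210:320],None,fx=6,fy=6,interpolation=cv2.INTER_CUBIC)
cv2.imwrite('pics/c_side.png',b)
```

```text
(no output)
```

View pics/c_top.png

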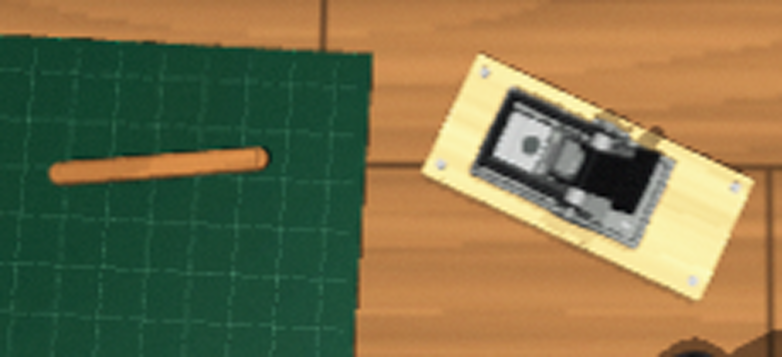

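View pics/c_side.png

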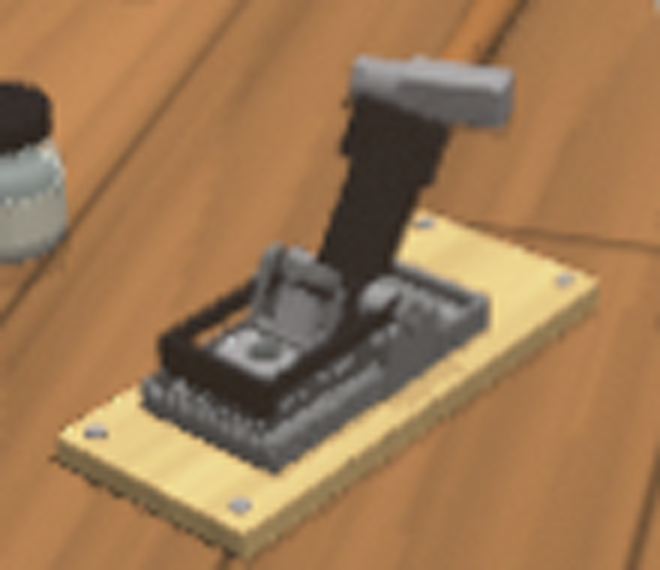

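The crops confirm it. The brown wooden slicker lies on the mat in the top picture, its ends at about (115,186) and (178,182). The trap's mouth faces left (+y) and its handle rises to the right, and the hammer lies behind the handle. Next I'll measure.

```bash
cat > h.py <<'E'
import numpy as np,cv2
def load(n): return dict(np.load(f'pics/{n}.npz'))
def dist(d): return np.array([float(d['k1']),0,0,0,0])
def ray(d,uv):
    p=cv2.undistortPoints(np.array(uv,float).reshape(-1,1,2),d['mtx'],dist(d)).reshape(-1,2)
    return np.c_[p,np.ones(len(p))]
def onz(d,uv,z):
    r=ray(d,uv)@d['pose'][:3,:3].T;o=d['pose'][:3,3]
    return o+r*((z-o[2])/r[:,2])[:,None]
def cloud(d):
    H,W=d['depth'].shape;v,u=np.mgrid[:H,:W]
    r=ray(d,np.c_[u.ravel(),v.ravel()])*d['depth'].ravel()[:,None]
    return (r@d['pose'][:3,:3].T+d['pose'][:3,3]).reshape(H,W,3)
def proj(d,P):
    T=np.linalg.inv(d['pose']);q=np.atleast_2d(P)@T[:3,:3].T+T[:3,3]
    return cv2.projectPoints(q.reshape(-1,1,3),np.zeros(3),np.zeros(3),d['mtx'],dist(d))[0].reshape(-1,2)
E
cat > m.py <<'E'
from h import *
for n,box,mb in (('top0',(215,330,140,235),(100,200,170,200)),('side0',(210,320,200,275),(185,245,290,380))):
    d=load(n);f=d['frame'].astype(int);C=cloud(d)
    hsv=cv2.cvtColor(d['frame'],cv2.COLOR_RGB2HSV)
    # board: pale yellow
    m=(f[...,0]>200)&(f[...,1]>170)&(f[...,2]>100)
    b=np.zeros_like(m);b[box[2]:box[3],box[0]:box[1]]=1;m&=b
    v,u=np.nonzero(m);W=onz(d,np.c_[u,v],0.015)[:,:2]
    r=cv2.minAreaRect(W.astype(np.float32)*1000);print(n,'board',r,m.sum(),'depth z',np.median(C[m][:,2]))
    m=(f[...,0]>130)&(f[...,0]>f[...,2]*1.5);b[:]=0;b[mb[2]:mb[3],mb[0]:mb[1]]=1;m&=b
    v,u=np.nonzero(m);W=onz(d,np.c_[u,v],0.017)[:,:2]
    print(n,'stick',cv2.minAreaRect(W.astype(np.float32)*1000),m.sum(),'depth z',np.median(C[m][:,2]),W.mean(0))
    g=(hsv[...,0]>60)&(hsv[...,0]<95)&(hsv[...,1]>120)
    C2=C[g];print('mat z',np.median(C2[:,2]))
    if n=='top0':
        v,u=np.nonzero(g);k=u<215;print('mat',cv2.minAreaRect((onz(d,np.c_[u,v],0.003)[k,:2]*1000).astype(np.float32)))
E
python3 m.py
```

```text
top0 board ((570.6883544921875, -37.977325439453125), (250.4915008544922, 109.33854675292969), 65.26353454589844) 1979 depth z 0.015299197845465518
top0 stick ((578.1380004882812, 311.2030029296875), (17.183334350585938, 176.0211181640625), 4.538212776184082) 380 depth z 0.017051387396832318 [0.57807806 0.31169286]
mat z 0.002952701508857958
mat ((535.5074462890625, 357.3162841796875), (417.2151794433594, 296.9788818359375), 87.30606079101562)
side0 board ((567.8187255859375, -37.14495849609375), (248.3484649658203, 108.2699203491211), 65.07930755615234) 813 depth z 0.015103915252167699
side0 stick ((593.3435668945312, 285.46270751953125), (88.99732208251953, 225.16236877441406), 32.3339729309082) 637 depth z 0.016083182179103317 [0.58600305 0.30975795]
mat z 0.0025911650776415107
```

```bash
cat >> h.py <<'E'
A=np.deg2rad(65.2);O=np.array([0.5695,-0.0375,0])
R=np.array([[np.cos(A),-np.sin(A),0],[np.sin(A),np.cos(A),0],[0,0,1]])
def tw(p): return np.atleast_2d(p)*1e-3@R.T+O   # trap mm -> world
def wt(P): return (np.atleast_2d(P)-O)@R*1e3
E
cat > ov.py <<'E'
from h import *
import sys
n=sys.argv[1]
d=load(n);im=d['frame'][:,:,::-1].copy()
if n[0]=='s': x0,y0,x1,y1,k=200,170,330,275,6
else: x0,y0,x1,y1,k=215,140,335,235,6
im=cv2.resize(im[y0:y1,x0:x1],None,fx=k,fy=k,interpolation=cv2.INTER_CUBIC)
c,s=np.cos(np.deg2rad(57)),np.sin(np.deg2rad(57))
def hd(r,y): return [-r*c,y,49+r*s]
pts=[[0,-39,49],[0,0,49],[0,39,49],hd(85,-26),hd(85,26),hd(70,0),[83,-32,49],[83,32,49],[64,0,41],[89,39,29],[89,-39,29],[125,55,15],[125,-55,15],[-125,55,15],[-125,-55,15]]
for i,p in enumerate(proj(d,tw(pts))):
    q=tuple(int(round(t)) for t in ((p-[x0,y0]+.5)*k));cv2.circle(im,q,4,(0,0,255),-1);cv2.putText(im,str(i),(q[0]+4,q[1]),0,.5,(255,255,0),1)
cv2.imwrite(f'pics/ov_{n}.png',im)
E
python3 ov.py top0;python3 ov.py side0
```

```text
(no output)
```

View pics/ov_top0.png

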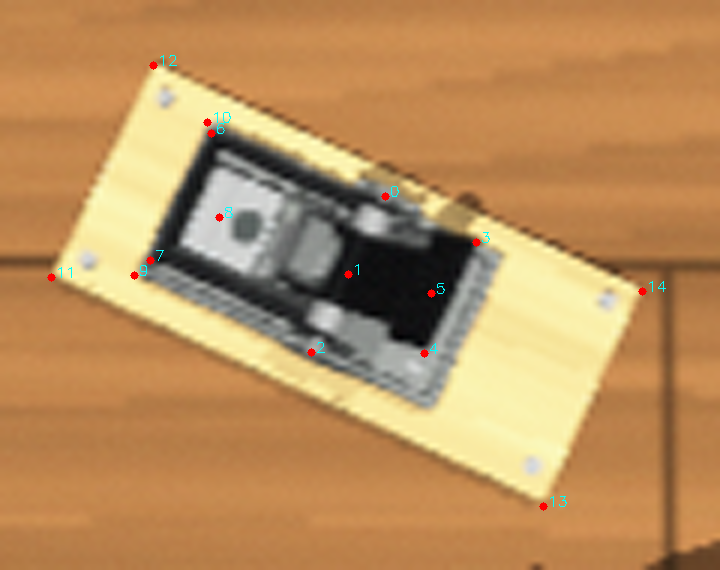

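View pics/ov_side0.png

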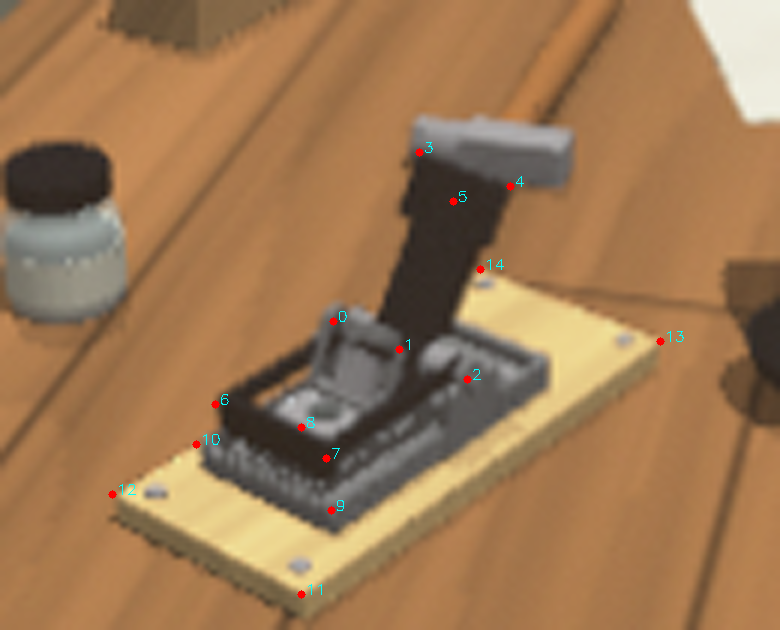

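```bash
cat >> h.py <<'E'
from scipy.spatial.transform import Rotation as Ro
def st():
    from bench import robot
    return robot.state()
def rep(s=None):
    s=s or st();M=Ro.from_rotvec(s['orientation']).as_matrix()
    f=R.T@s['contact_force'];
    print('t %.2f'%s['clock'],'trap',np.round(wt(s['position'])[0],1),'world',np.round(s['position']*1e3,1),'F trap',np.round(f,1),'w %.2f'%s['width'],'yaw x-axis %.1f'%np.degrees(np.arctan2(M[1,0],M[0,0])),'q',np.round(s['qpos'],2))
    return s,M
def go(target_world,yaw=None,s=None):
    s,M=rep(s);d=M.T@(np.asarray(target_world).ravel()-s['position'])*1e3
    y=np.degrees(np.arctan2(M[1,0],M[0,0]));print('row x y z',np.round(d,1),'dist %.0f'%np.linalg.norm(d))
    if yaw is not None:
        print('spin (about tool y, down => minus yaw change)',round(-(((yaw-y)+90)%180-90),1))
E
python3 - <<'E'
from h import *
s,M=rep();print(M.round(3))
for y in(65.2,155.2):go(tw([-10,0,140]),y)
E
```

```text
t 0.10 trap [-601.6  117.1  230.5] world [ 210.9 -534.5  230.5] F trap [0.3 0.1 0.1] w 1.00 yaw x-axis -68.5 q [-1.21  0.32  1.57  0.    1.26 -0.02]
[[ 0.367 -0.001  0.93 ]
 [-0.93   0.002  0.367]
 [-0.002 -1.     0.   ]]
t 0.10 trap [-601.6  117.1  230.5] world [ 210.9 -534.5  230.5] F trap [0.3 0.1 0.1] w 1.00 yaw x-axis -68.5 q [-1.21  0.32  1.57  0.    1.26 -0.02]
row x y z [-323.6   91.1  508.7] dist 610
spin (about tool y, down => minus yaw change) 46.3
t 0.10 trap [-601.6  117.1  230.5] world [ 210.9 -534.5  230.5] F trap [0.3 0.1 0.1] w 1.00 yaw x-axis -68.5 q [-1.21  0.32  1.57  0.    1.26 -0.02]
row x y z [-323.6   91.1  508.7] dist 610
spin (about tool y, down => minus yaw change) -43.7
```

```bash
python3 -m inch '[[0,-45,0,0],[-25,-80,40,-4],[-50,-80,80,-9],[-77,-80,122,-14],[-104,-80,165,-20]]' 1 60; python3 -m inch '[[-27,0,42,-4],[-54,0,85,-8],[-81,0,128,-12],[-108,0,170,-16],[-135,0,212,-20]]'; python3 -c "
from h import *
go(tw([10,0,170]),-24.8)"
```

```text
clock: 0.6
position: [0.3239, -0.3801, 0.3114]
orientation: [-1.469, 0.658, -0.659]
contact_force: [1.6, 0.2, -0.2]
width: 0.144
clock: 1.1
position: [0.392, -0.1394, 0.3111]
orientation: [-1.536, 0.388, -0.388]
contact_force: [1.5, -0.7, -0.6]
width: 0.001
t 1.10 trap [-167.   118.3  311.1] world [ 392.  -139.4  311.1] F trap [ 0.  -1.6 -0.6] w 0.00 yaw x-axis -28.3 q [-0.37  0.02  1.74  0.    1.38  0.13]
row x y z [107.2 141.2 183.9] dist 255
spin (about tool y, down => minus yaw change) -3.5
```

```bash
python3 -m inch '[[25,0,44,0],[50,0,85,0],[75,20,128,-2],[100,60,170,-3],[106,100,184,-3]]';python3 -m inch '[[0,0,0,0],[0,0,0,0]]'; python3 -c "
from h import *
go(tw([10,0,170]),-24.8)"
```

```text
clock: 1.6
position: [0.5734, -0.0307, 0.218]
orientation: [-1.542, 0.343, -0.351]
contact_force: [1.2, -0.1, -0.9]
width: -0.002
clock: 1.8
position: [0.5694, -0.0322, 0.217]
orientation: [-1.544, 0.35, -0.346]
contact_force: [0.4, 0.7, 0.8]
width: 0.0
t 1.80 trap [  4.7   2.3 217. ] world [569.4 -32.2 217. ] F trap [ 0.7 -0.1  0.8] w 0.00 yaw x-axis -25.4 q [-0.08  0.32  1.6  -0.    1.23  0.37]
row x y z [ 2.4 47.   5.4] dist 47
spin (about tool y, down => minus yaw change) -0.6
```

```bash
python3 -m inch '[[2,40,0,-0.6],[2,80,-10,-0.6],[2,109,-19,-0.6],[2,109,-19,-0.6]]'
python3 - <<'E'
from h import *
from bench import robot
rep()
for n in('side','top'):
    d=robot.get_image(n);np.savez(f'pics/{n}1.npz',**d);im=d['frame'][:,:,::-1]
    im=im[130:280,190:350] if n=='side' else im[130:250,200:350]
    cv2.imwrite(f'pics/{n}1c.png',cv2.resize(im,None,fx=4,fy=4,interpolation=cv2.INTER_CUBIC))
E
```

```text
clock: 2.2
position: [0.5608, -0.0518, 0.1077]
orientation: [-1.545, 0.346, -0.338]
contact_force: [-1.1, 0.4, 0.6]
width: -0.004
t 2.20 trap [-16.6   1.9 107.7] world [560.8 -51.8 107.7] F trap [-0.1  1.2  0.6] w -0.00 yaw x-axis -25.0 q [-0.11  0.41  1.76 -0.    0.97  0.32]
```

View pics/side1c.png

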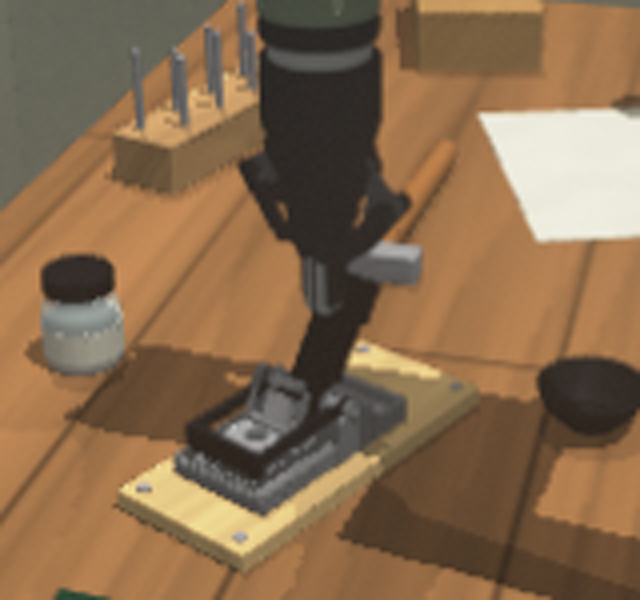

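View pics/top1c.png

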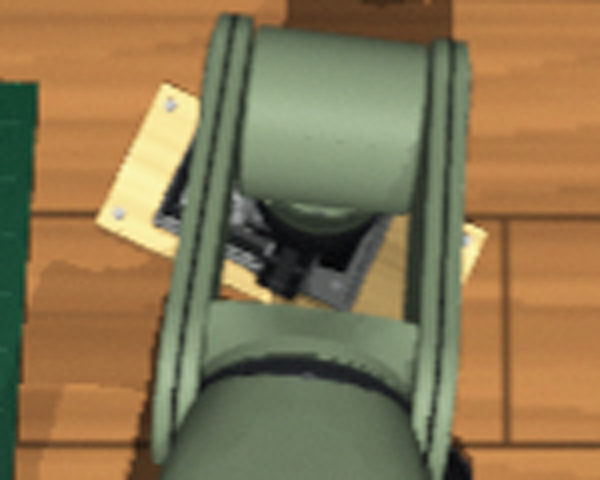

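The side picture shows the shut fingers (crop 322,295) just in front of the thumb pad. The pedal (crop 255,430) stays in view of the side camera. The top view of the trap is hidden by the arm. Now I'll push along the arc.

```bash
python3 -m inch '[[0,0,-3,0],[0,0,-6,0],[0,0,-6,0]]';python3 -c "
from h import *
rep()"; python3 -m inch '[[0,0,-3,0],[0,0,-6,0],[0,0,-6,0]]';python3 -c "
from h import *
rep()"
```

```text
clock: 2.6
position: [0.5617, -0.0561, 0.1105]
orientation: [-1.544, 0.338, -0.343]
contact_force: [0.1, 0.0, -0.8]
width: -0.001
t 2.60 trap [-20.2  -0.8 110.5] world [561.7 -56.1 110.5] F trap [ 0.  -0.  -0.8] w -0.00 yaw x-axis -24.9 q [-0.12  0.4   1.76 -0.    0.97  0.31]
clock: 2.9
position: [0.5583, -0.0616, 0.1091]
orientation: [-1.544, 0.341, -0.341]
contact_force: [-0.0, -0.1, 0.4]
width: 0.002
t 2.90 trap [-26.5   0.  109.1] world [558.3 -61.6 109.1] F trap [-0.1 -0.   0.4] w 0.00 yaw x-axis -24.9 q [-0.13  0.4   1.77 -0.    0.97  0.3 ]
```

```bash
python3 -m inch '[[0,0,-2,0],[0,0,-3,0],[0,0,-3,0]]';python3 -c "
from h import *
rep()"; python3 -m inch '[[0,0,-2,0],[0,0,-3,0],[0,0,-3,0]]';python3 -c "
from h import *
rep()"
```

```text
clock: 3.2
position: [0.558, -0.0628, 0.1091]
orientation: [-1.541, 0.34, -0.342]
contact_force: [2.1, 4.6, 0.6]
width: 0.001
t 3.20 trap [-2.780e+01 -1.000e-01  1.091e+02] world [558.  -62.8 109.1] F trap [5.1 0.1 0.6] w 0.00 yaw x-axis -24.9 q [-0.13  0.4   1.77  0.    0.97  0.3 ]
clock: 3.5
position: [0.5569, -0.0655, 0.1092]
orientation: [-1.541, 0.34, -0.342]
contact_force: [1.8, 5.3, 1.0]
width: 0.001
t 3.50 trap [-30.7  -0.3 109.2] world [556.9 -65.5 109.2] F trap [5.6 0.6 1. ] w 0.00 yaw x-axis -24.9 q [-0.14  0.4   1.77  0.    0.97  0.29]
```

```bash
python3 -m inch '[[0,3.5,-1,0],[0,6.6,-5,0],[0,10,-8.5,0],[0,13.6,-12,0],[0,13.6,-12,0]]';python3 -c "
from h import *
rep()"; python3 -m inch '[[0,4,-3,0],[0,7.4,-6.8,0],[0,11.7,-9.4,0],[0,11.7,-9.4,0]]';python3 -c "
from h import *
rep()"
```

```text
clock: 4.0
position: [0.5518, -0.0777, 0.096]
orientation: [-1.543, 0.339, -0.342]
contact_force: [0.9, 3.0, 6.9]
width: 0.003
t 4.00 trap [-44.   -0.8  96. ] world [551.8 -77.7  96. ] F trap [3.1 0.5 6.9] w 0.00 yaw x-axis -24.9 q [-0.16  0.41  1.8   0.    0.93  0.27]
clock: 4.4
position: [0.5481, -0.0858, 0.0843]
orientation: [-1.542, 0.339, -0.343]
contact_force: [1.8, 4.7, 5.1]
width: 0.002
t 4.40 trap [-52.8  -0.8  84.3] world [548.1 -85.8  84.3] F trap [5.1 0.3 5.1] w 0.00 yaw x-axis -24.9 q [-0.18  0.42  1.82  0.    0.9   0.26]
```

```bash
python3 -m inch '[[0,4.4,-2.4,0],[0,8.8,-5.3,0],[0,13.4,-8,0],[0,15.8,-9.2,0],[0,15.8,-9.2,0]]';cat > pk.py <<'E'
from h import *
import sys
from bench import robot
s,M=rep();f=R.T@s['contact_force'];p=wt(s['position'])[0]
ph=np.degrees(np.arctan2(p[2]-49,-(p[0]-11)));a=np.deg2rad(ph)
r=np.hypot(p[2]-49,p[0]-11);print('phi %.1f theta %.2f r %.1f Fn %.1f Fn*r/70 %.1f'%(ph,np.deg2rad(57-ph),r,f[0]*np.sin(a)+f[2]*np.cos(a),(f[0]*np.sin(a)+f[2]*np.cos(a))*r/70))
if len(sys.argv)>1:
    d=robot.get_image('side');im=d['frame'][185:265,215:325][:,:,::-1];cv2.imwrite(f'pics/{sys.argv[1]}.png',cv2.resize(im,None,fx=6,fy=6,interpolation=cv2.INTER_CUBIC))
    np.savez(f'pics/{sys.argv[1]}.npz',**d)
E
python3 pk.py p1
```

```text
clock: 4.9
position: [0.5449, -0.0934, 0.0688]
orientation: [-1.541, 0.338, -0.344]
contact_force: [2.0, 8.4, 5.4]
width: -0.001
t 4.90 trap [-61.1  -1.1  68.8] world [544.9 -93.4  68.8] F trap [8.5 1.7 5.4] w -0.00 yaw x-axis -24.9 q [-0.19  0.44  1.84  0.    0.86  0.24]
phi 15.4 theta 0.73 r 74.8 Fn 7.5 Fn*r/70 8.0
```

View pics/p1.png

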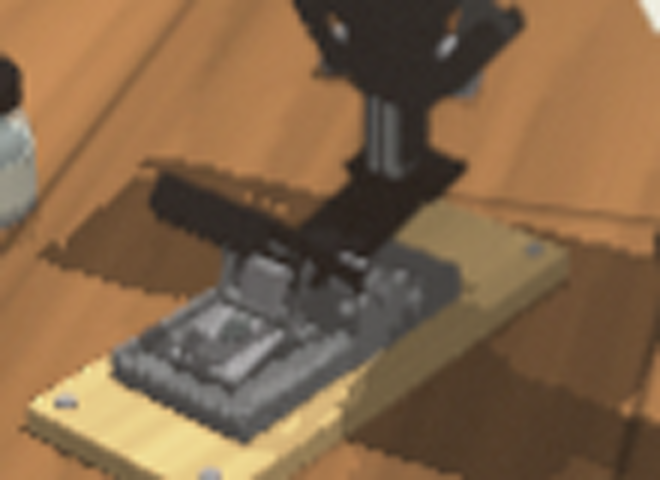

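The pedal (crop 225,345) has dipped, the jaw is up at (220,215), and the shut fingers press the pad at (400,165). I'll continue in small steps.

```bash
for i in 1 2 3; do python3 -m inch '[[0,1,0.2,0],[0,2,0.2,0],[0,2,0.2,0]]' >/dev/null; python3 pk.py p2_$i; done; python3 -c "
import cv2,numpy as np
cv2.imwrite('pics/p2.png',np.hstack([cv2.imread(f'pics/p2_{i}.png')[150:480,80:480] for i in (1,3)]))"
```

```text
t 5.25 trap [-61.4  -1.1  67.2] world [544.7 -93.7  67.2] F trap [4.6 1.  8.4] w -0.00 yaw x-axis -24.9 q [-0.19  0.44  1.84  0.    0.86  0.24]
phi 14.1 theta 0.75 r 74.7 Fn 9.3 Fn*r/70 9.9
t 5.60 trap [-61.8  -1.1  65.2] world [544.6 -94.1  65.2] F trap [2.6 0.6 7.8] w -0.00 yaw x-axis -24.9 q [-0.19  0.44  1.84  0.    0.85  0.24]
phi 12.6 theta 0.78 r 74.6 Fn 8.2 Fn*r/70 8.7
t 5.95 trap [-62.2  -1.1  63.3] world [544.4 -94.4  63.3] F trap [1.2 1.  9.5] w -0.00 yaw x-axis -24.8 q [-0.19  0.44  1.85 -0.    0.85  0.24]
phi 11.0 theta 0.80 r 74.6 Fn 9.5 Fn*r/70 10.2
```

View pics/p2.png

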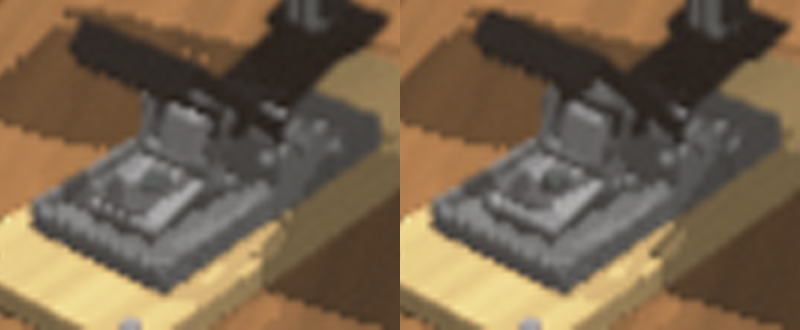

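```bash
cat > pd.py <<'E'
from h import *
import sys
d=load(sys.argv[1]);P=wt(cloud(d).reshape(-1,3))
m=(P[:,0]>45)&(P[:,0]<76)&(abs(P[:,1])<16)&(P[:,2]>15)&(P[:,2]<60);Q=P[m]
print('pedal n',m.sum(),'z pct10/50/90',np.percentile(Q[:,2],[10,50,90]).round(1),'slope',np.polyfit(Q[:,0],Q[:,2],1).round(2))
E
for n in side0 p1 p2_1 p2_2 p2_3; do python3 pd.py $n;done
for i in 1 2 3; do python3 -m inch '[[0,0.7,0,0],[0,1.5,0,0],[0,1.5,0,0]]' >/dev/null; python3 pk.py p3_$i;python3 pd.py p3_$i; done
```

```text
pedal n 73 z pct10/50/90 [22.5 40.4 42.7] slope [-0.52 65.65]
pedal n 134 z pct10/50/90 [22.6 32.7 37.1] slope [-0.45 58.4 ]
pedal n 134 z pct10/50/90 [22.7 33.  37.5] slope [-0.44 58.24]
pedal n 131 z pct10/50/90 [22.5 32.9 37.3] slope [-0.4  55.88]
pedal n 137 z pct10/50/90 [22.3 32.8 37.5] slope [-0.43 57.27]
t 6.30 trap [-62.5  -1.1  61.8] world [544.3 -94.6  61.8] F trap [-1.   0.6  9.9] w -0.00 yaw x-axis -24.8 q [-0.19  0.45  1.85 -0.    0.85  0.24]
phi 9.9 theta 0.82 r 74.6 Fn 9.5 Fn*r/70 10.2
pedal n 137 z pct10/50/90 [22.3 33.  37.3] slope [-0.44 57.95]
t 6.65 trap [-62.7  -1.   60.3] world [544.1 -94.9  60.3] F trap [-0.5  0.7  9.1] w -0.00 yaw x-axis -24.8 q [-0.19  0.45  1.85 -0.    0.84  0.24]
phi 8.7 theta 0.84 r 74.6 Fn 8.9 Fn*r/70 9.5
pedal n 131 z pct10/50/90 [22.6 33.  37.7] slope [-0.44 58.37]
t 7.00 trap [-62.9  -1.1  58.8] world [544.1 -95.1  58.8] F trap [-0.8  1.   9.6] w -0.01 yaw x-axis -24.8 q [-0.19  0.45  1.85 -0.    0.84  0.24]
phi 7.6 theta 0.86 r 74.6 Fn 9.4 Fn*r/70 10.0
pedal n 135 z pct10/50/90 [22.6 33.5 38.3] slope [-0.4  55.97]
```

```bash
for i in 1 2 3 4; do python3 -m inch '[[0,0.5,0,0],[0,1,0,0],[0,1,0,0]]' >/dev/null; python3 pk.py p4_$i | grep phi;python3 pd.py p4_$i; done
```

```text
phi 6.8 theta 0.88 r 74.6 Fn 9.9 Fn*r/70 10.5
pedal n 138 z pct10/50/90 [22.5 33.6 38. ] slope [-0.44 58.85]
phi 6.0 theta 0.89 r 74.6 Fn 9.6 Fn*r/70 10.2
pedal n 142 z pct10/50/90 [22.5 33.7 38.4] slope [-0.46 59.92]
phi 5.2 theta 0.90 r 74.6 Fn 9.0 Fn*r/70 9.6
pedal n 138 z pct10/50/90 [22.6 34.5 38.6] slope [-0.41 57.15]
phi 4.5 theta 0.92 r 74.6 Fn 9.6 Fn*r/70 10.2
pedal n 141 z pct10/50/90 [22.7 35.6 38.7] slope [-0.4  56.88]
```

```bash
python3 -m inch '[[0,0.5,0,0],[0,1,0,0],[0,1,0,0]]' >/dev/null; python3 pk.py p5_1 | grep phi;python3 pd.py p5_1;  python3 -c "
import cv2,numpy as np
cv2.imwrite('pics/p5.png',np.hstack([cv2.imread(f'pics/{i}.png')[150:480,80:480] for i in ('p3_1','p5_1')]))"
```

```text
phi 3.7 theta 0.93 r 74.6 Fn 10.8 Fn*r/70 11.5
pedal n 144 z pct10/50/90 [22.2 39.7 42.5] slope [-0.25 48.54]
```

View pics/p5.png

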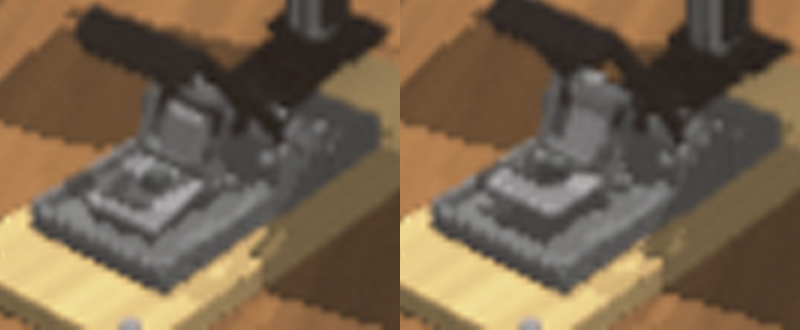

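In the right-hand crop the pedal (545,190) has sprung up, with a dark gap under its free edge, and the height reading agrees (39.7 mm against 33 dipped). The sear has caught. Now I'll ease off slowly and check.

```bash
python3 -m inch '[[0,-0.4,0,0],[0,-0.8,0,0],[0,-1.2,0,0],[0,-1.6,0,0]]' >/dev/null; python3 pk.py p6_1;python3 pd.py p6_1;python3 -m inch '[[0,-0.4,0,0],[0,-0.8,0,0],[0,-1.2,0,0],[0,-1.6,0,0]]' >/dev/null; python3 pk.py p6_2;python3 pd.py p6_2
```

```text
t 9.20 trap [-63.3  -1.   55.3] world [543.9 -95.4  55.3] F trap [-3.9 -0.6  8.8] w 0.00 yaw x-axis -24.8 q [-0.19  0.45  1.85 -0.    0.83  0.24]
phi 4.9 theta 0.91 r 74.6 Fn 8.5 Fn*r/70 9.0
pedal n 143 z pct10/50/90 [22.1 39.  42.3] slope [-0.21 45.84]
t 9.65 trap [-63.2  -1.   56.4] world [543.9 -95.3  56.4] F trap [-3.1 -0.   4. ] w -0.00 yaw x-axis -24.8 q [-0.19  0.45  1.85 -0.    0.84  0.24]
phi 5.7 theta 0.89 r 74.6 Fn 3.7 Fn*r/70 4.0
pedal n 147 z pct10/50/90 [22.7 39.8 42.2] slope [-0.23 48.08]
```

Force is falling while the pedal stays up, so the sear is holding.

```bash
python3 -m inch '[[0,-0.5,0,0],[0,-1,0,0],[0,-1.5,0,0],[0,-2,0,0]]' >/dev/null; python3 pk.py p6_3;python3 pd.py p6_3;python3 -m inch '[[0,-1,0,0],[0,-3,0,0],[0,-6,0,0],[0,-10,0,0],[0,-15,0,0]]' >/dev/null; python3 pk.py p6_4;python3 pd.py p6_4
```

```text
t 10.10 trap [-62.1   0.   57.5] world [543.4 -93.9  57.5] F trap [-1.  -0.6  0.9] w -0.00 yaw x-axis -24.9 q [-0.19  0.45  1.85  0.    0.84  0.24]
phi 6.6 theta 0.88 r 73.6 Fn 0.8 Fn*r/70 0.8
pedal n 147 z pct10/50/90 [22.3 39.9 42.7] slope [-0.24 48.29]
t 10.65 trap [-62.2   0.2  72.8] world [543.2 -93.9  72.8] F trap [ 0.3 -0.4  0.3] w -0.00 yaw x-axis -24.9 q [-0.19  0.43  1.84 -0.    0.88  0.24]
phi 18.0 theta 0.68 r 77.0 Fn 0.4 Fn*r/70 0.4
pedal n 145 z pct10/50/90 [22.5 39.8 42.4] slope [-0.19 44.99]
```

View pics/p6_4.png

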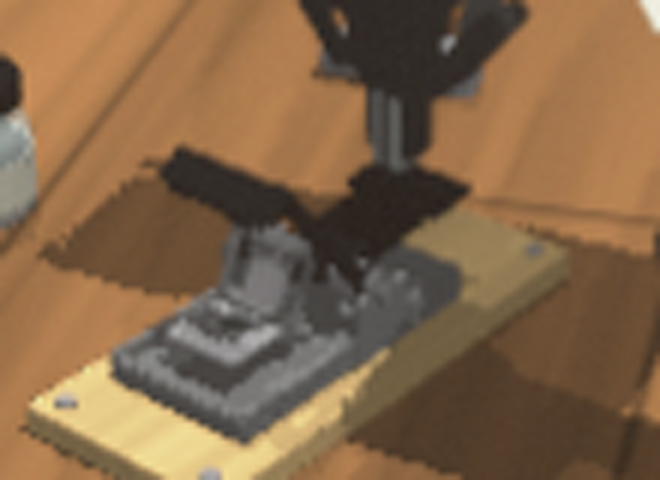

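The trap is set and the fingers are clear: the pedal is up at crop (230,335), the jaw is raised at (230,190) and the handle is nearly level. Now for the stick.

```bash
python3 -m inch '[[0,-45,0,0],[0,-90,0,0],[0,-135,0,0],[0,-170,10,0],[0,-180,40,0]]' 0 60; python3 -c "
from h import *
go([0.5792,0.296,0.10],4.5)"
```

```text
clock: 11.2
position: [0.5616, -0.0591, 0.258]
orientation: [-1.544, 0.336, -0.35]
contact_force: [0.1, -0.3, 0.5]
width: 0.85
t 11.20 trap [-22.9  -1.9 258. ] world [561.6 -59.1 258. ] F trap [-0.2 -0.2  0.5] w 0.85 yaw x-axis -25.0 q [-0.12  0.28  1.55 -0.    1.3   0.31]
row x y z [-135.7  157.4  328.9] dist 389
spin (about tool y, down => minus yaw change) -29.5
```

```bash
python3 -m inch '[[-18,0,43,-4],[-36,0,86,-8],[-54,0,130,-13],[-72,0,174,-18],[-90,20,218,-23]]'; python3 -m inch '[[0,0,0,0],[0,0,0,0]]'; python3 -c "
from h import *
go([0.5792,0.296,0.10],4.5)"
```

```text
clock: 11.7
position: [0.5715, 0.179, 0.236]
orientation: [-1.569, 0.018, -0.028]
contact_force: [1.0, 0.6, -1.1]
width: 0.997
clock: 11.9
position: [0.5696, 0.1773, 0.2326]
orientation: [-1.572, 0.025, -0.023]
contact_force: [-0.0, -0.2, -0.3]
width: 1.003
t 11.90 trap [195.   89.9 232.6] world [569.6 177.3 232.6] F trap [-0.2 -0.1 -0.3] w 1.00 yaw x-axis -1.8 q [ 0.28  0.35  1.51 -0.    1.28  0.31]
row x y z [  6.1 132.5 119.1] dist 178
spin (about tool y, down => minus yaw change) -6.3
```

```bash
python3 -m inch '[[2,20,40,-2],[4,55,78,-5],[6,95,117,-6.3],[6,132,119,-6.3],[6,132,119,-6.3]]'; python3 -m inch '[[0,0,0,0],[0,0,0,0]]' >/dev/null
python3 - <<'E'
from h import *
from bench import robot
go([0.5792,0.296,0.0045],4.5)
for n in('side','top'):
    d=robot.get_image(n);np.savez(f'pics/{n}2.npz',**d)
    im=d['frame'][:,:,::-1];im=im[260:400,150:320] if n=='side' else im[120:240,80:250]
    cv2.imwrite(f'pics/{n}2.png',cv2.resize(im,None,fx=4,fy=4,interpolation=cv2.INTER_CUBIC))
E
```

```text
clock: 12.4
position: [0.5769, 0.2933, 0.0958]
orientation: [-1.575, -0.052, 0.069]
contact_force: [-0.3, -0.7, -1.0]
width: 0.997
t 12.60 trap [306.5 127.9 104.3] world [582.  294.4 104.3] F trap [-0.1 -0.1  1.6] w 1.00 yaw x-axis 4.3 q [ 0.45  0.53  1.55 -0.    1.05  0.38]
row x y z [-3.1 99.7  1.7] dist 100
spin (about tool y, down => minus yaw change) -0.2
```

View pics/side2.png

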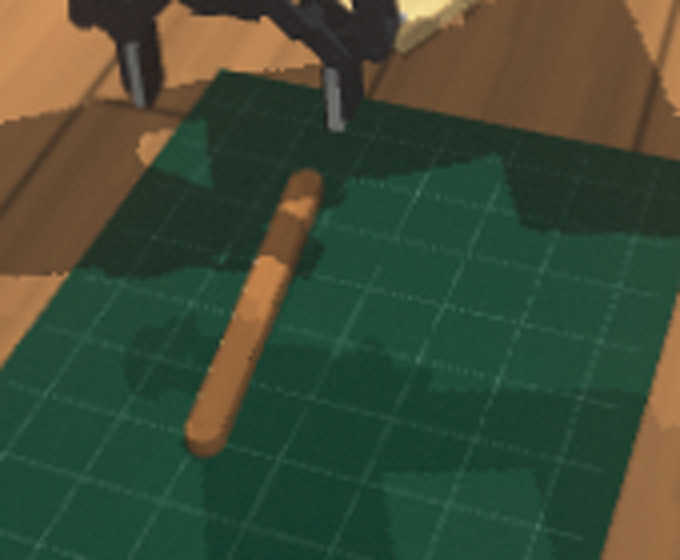

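View pics/top2.png

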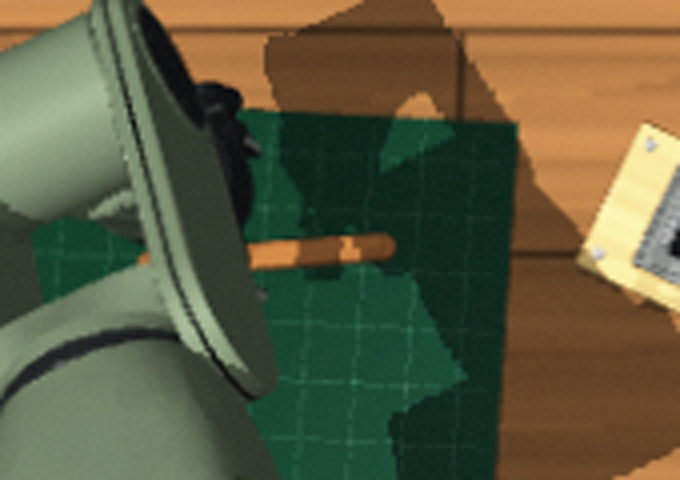

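The gripper hovers above the stick. The stick's ends are at side crop (307,172) and (203,448), and its −y end is at top crop (395,247). I'll check the side-camera position before going down.

Run:
```python
from h import *
d=load('side2');f=d['frame'].astype(int);P=cloud(d)
m=(P[...,2]>0.012)&(P[...,2]<0.020)&(P[...,0]>.52)&(P[...,0]<.64)&(P[...,1]>.2)&(P[...,1]<.42)
Q=P[m];print(m.sum(),np.median(Q[:,2]));print(cv2.minAreaRect((Q[:,:2]*1000).astype(np.float32)))
top=Q[Q[:,2]>0.0155];print(cv2.minAreaRect((top[:,:2]*1000).astype(np.float32)))
d=load('top0');P=cloud(d);m=(P[...,2]>0.012)&(P[...,2]<0.022)&(P[...,0]>.52)&(P[...,0]<.64)&(P[...,1]>.2)&(P[...,1]<.42)
print('top',cv2.minAreaRect((P[m][:,:2]*1000).astype(np.float32)))
go([0.5785,0.296,0.005],4.6)
```

```text
643 0.016210813893969278
((575.77978515625, 313.0493469238281), (19.880998611450195, 178.9228057861328), 4.399984836578369)
((575.4827880859375, 314.6573486328125), (18.674957275390625, 175.68771362304688), 4.703438758850098)
top ((579.0809326171875, 311.90155029296875), (18.995786666870117, 177.37559509277344), 4.267517566680908)
t 12.70 trap [306.7 128.2 104.3] world [581.7 294.7 104.3] F trap [ 0.2 -0.4  0. ] w 1.00 yaw x-axis 4.3 q [ 0.45  0.53  1.56 -0.    1.05  0.38]
row x y z [-3.6 99.2  1.4] dist 99
spin (about tool y, down => minus yaw change) -0.3
```

```bash
python3 -m inch '[[-3.5,30,2,0],[-3.5,65,2,0],[-3.5,85,2,0],[-3.5,95,2,0],[-3.5,98.5,2,0]]' 0; python3 -c "
from h import *
rep()"; python3 -m inch '[[0,0,0,0],[0,0,0,0],[0,0,0,0],[0,0,0,0],[0,0,0,0]]' 1 110; python3 -m inch '[[0,0,0,0],[0,0,0,0],[0,0,0,0]]';python3 -c "
from h import *
rep()"
```

```text
clock: 13.2
position: [0.5769, 0.2967, 0.0031]
orientation: [-1.57, -0.061, 0.06]
contact_force: [0.1, 0.3, -0.5]
width: 1.001
t 13.20 trap [306.5 133.5   3.1] world [576.9 296.7   3.1] F trap [ 0.3  0.1 -0.5] w 1.00 yaw x-axis 4.4 q [ 0.46  0.64  1.66 -0.    0.85  0.38]
clock: 13.7
position: [0.5769, 0.2973, 0.0038]
orientation: [-1.569, -0.062, 0.059]
contact_force: [1.8, 0.9, 0.4]
width: 0.177
clock: 14.0
position: [0.577, 0.2973, 0.0038]
orientation: [-1.569, -0.062, 0.059]
contact_force: [-0.4, -0.0, 6.1]
width: 0.176
t 14.00 trap [307.1 133.6   3.8] world [577.  297.3   3.8] F trap [-0.2  0.4  6.1] w 0.18 yaw x-axis 4.4 q [ 0.46  0.64  1.66 -0.    0.85  0.38]
```

```bash
python3 -m inch '[[0,-10,0,0],[0,-40,0,0],[0,-80,0,0],[0,-116,0,0],[0,-116,0,0]]'; python3 -c "
from h import *
go(tw([225,0,100]),-24.8)"
```

```text
clock: 14.5
position: [0.5794, 0.2985, 0.125]
orientation: [-1.565, -0.069, 0.052]
contact_force: [1.0, 0.2, 0.3]
width: 0.174
t 14.50 trap [309.2 132.  125. ] world [579.4 298.5 125. ] F trap [ 0.6 -0.8  0.3] w 0.17 yaw x-axis 4.4 q [ 0.46  0.51  1.54 -0.    1.08  0.38]
row x y z [  73.8   25.2 -138. ] dist 159
spin (about tool y, down => minus yaw change) 29.2
```

```bash
python3 -m inch '[[15,0,-28,6],[30,0,-56,12],[45,0,-84,18],[60,10,-112,24],[74,20,-136,29]]'; python3 -m inch '[[0,0,0,0],[0,0,0,0]]' >/dev/null
python3 - <<'E'
from h import *
from bench import robot
s,M=rep()
go(tw([225,0,62]),-24.8)
d=robot.get_image('side');np.savez('pics/side3.npz',**d)
cv2.imwrite('pics/side3.png',cv2.resize(d['frame'][150:320,150:350,::-1],None,fx=3.5,fy=3.5,interpolation=cv2.INTER_CUBIC))
d=robot.get_image('top');np.savez('pics/top3.npz',**d)
cv2.imwrite('pics/top3.png',cv2.resize(d['frame'][110:260,130:330,::-1],None,fx=3.5,fy=3.5,interpolation=cv2.INTER_CUBIC))
E
```

```text
clock: 15.0
position: [0.661, 0.1656, 0.0981]
orientation: [-1.544, 0.34, -0.339]
contact_force: [-0.7, 0.2, -0.9]
width: 0.171
t 15.20 trap [223.3   3.3  97.7] world [660.1 166.6  97.7] F trap [ 0.5 -0.  -0.6] w 0.17 yaw x-axis -24.6 q [0.23 0.58 1.48 0.   1.08 0.66]
t 15.20 trap [223.3   3.3  97.7] world [660.1 166.6  97.7] F trap [ 0.5 -0.  -0.6] w 0.17 yaw x-axis -24.6 q [0.23 0.58 1.48 0.   1.08 0.66]
row x y z [ 3.4 35.7  1.7] dist 36
spin (about tool y, down => minus yaw change) 0.2
```

View pics/side3.png

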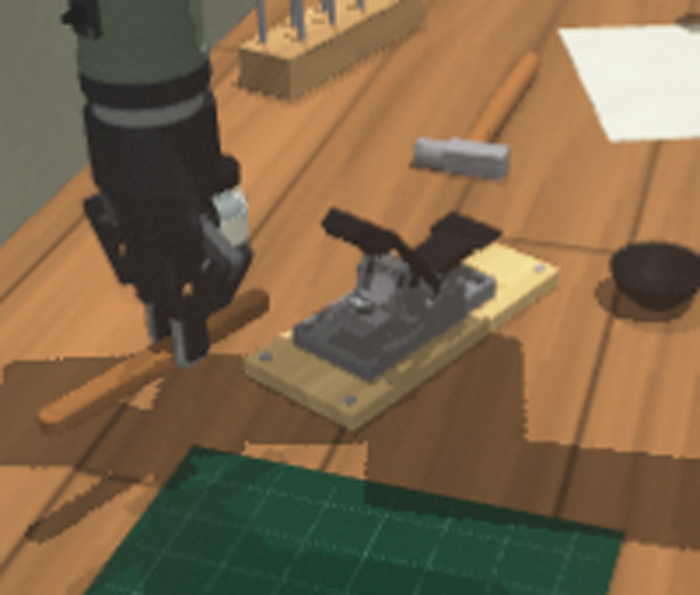

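View pics/top3.png

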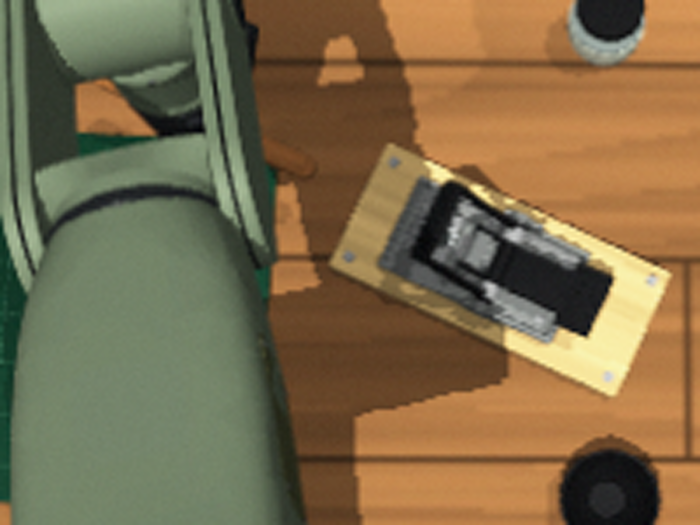

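The stick is held level; its tip is at side crop (268,298) and top crop (315,163). The trap is still cocked. I'll measure where the tip is in the trap's frame.

Run:
```python
from h import *
s,M=rep();tc=wt(s['position'])[0]
for n in('side3','top3'):
    d=load(n);P=wt(cloud(d).reshape(-1,3));m=(P[:,0]>130)&(P[:,0]<tc[0]-25)&(P[:,2]>85)&(P[:,2]<125)&(abs(P[:,1])<25)
    Q=P[m];print(n,len(Q),'xmin',Q[:,0].min().round(1),'y mid',[ (round(x,0),Q[(Q[:,0]>x-6)&(Q[:,0]<x+6),1].min().round(1),Q[(Q[:,0]>x-6)&(Q[:,0]<x+6),1].max().round(1),Q[(Q[:,0]>x-6)&(Q[:,0]<x+6),2].max().round(1)) for x in (160,175,190) if ((Q[:,0]>x-6)&(Q[:,0]<x+6)).any()])
d=load('side3');P=wt(cloud(d).reshape(-1,3))
m=(P[:,0]>235)&(P[:,0]<340)&(P[:,2]>85)&(P[:,2]<125)&(abs(P[:,1])<25);Q=P[m];print('rear xmax',Q[:,0].max(),[(x,Q[abs(Q[:,0]-x)<8,2].max().round(1)) for x in(260,300,320)])
```

```text
t 15.30 trap [224.5   3.9  98.7] world [660.1 167.9  98.7] F trap [-0.3  0.1 -0.9] w 0.18 yaw x-axis -24.5 q [0.23 0.58 1.48 0.   1.08 0.66]
side3 146 xmin 148.6 y mid [(160, np.float64(-4.6), np.float64(14.9), np.float64(112.9)), (175, np.float64(-1.3), np.float64(13.9), np.float64(112.0)), (190, np.float64(0.9), np.float64(13.9), np.float64(112.4))]
top3 116 xmin 149.3 y mid [(160, np.float64(-6.1), np.float64(11.3), np.float64(115.6)), (175, np.float64(-6.8), np.float64(11.2), np.float64(114.0)), (190, np.float64(-5.7), np.float64(10.9), np.float64(114.0))]
rear xmax 328.472278028256 [(260, np.float64(112.3)), (300, np.float64(111.4)), (320, np.float64(110.9))]
```

```bash
python3 -m inch '[[3.5,20,0,0.2],[3.5,40,0,0.2],[3.5,40,-25,0.2],[3.5,40,-55,0.2],[3.5,40,-75,0.2]]'; python3 -m inch '[[0,0,0,0],[0,0,0,0]]' >/dev/null;python3 - <<'E'
from h import *
from bench import robot
s,M=rep()
go(tw([133,0,48]),-24.8)
d=robot.get_image('side');np.savez('pics/side4.npz',**d)
cv2.imwrite('pics/side4.png',cv2.resize(d['frame'][170:290,170:330,::-1],None,fx=4.5,fy=4.5,interpolation=cv2.INTER_CUBIC))
d=robot.get_image('top');np.savez('pics/top4.npz',**d)
cv2.imwrite('pics/top4.png',cv2.resize(d['frame'][130:240,190:330,::-1],None,fx=5,fy=5,interpolation=cv2.INTER_CUBIC))
E
```

```text
clock: 15.8
position: [0.6315, 0.0974, 0.0589]
orientation: [-1.545, 0.338, -0.337]
contact_force: [0.6, 0.2, -0.5]
width: 0.174
t 16.00 trap [149.8  -1.   59.5] world [633.2  98.   59.5] F trap [ 0.5 -0.4 -0.2] w 0.17 yaw x-axis -24.8 q [0.14 0.56 1.63 0.   0.95 0.57]
t 16.00 trap [149.8  -1.   59.5] world [633.2  98.   59.5] F trap [ 0.5 -0.4 -0.2] w 0.17 yaw x-axis -24.8 q [0.14 0.56 1.63 0.   0.95 0.57]
row x y z [ -1.   11.5 -16.8] dist 20
spin (about tool y, down => minus yaw change) 0.0
```

View pics/side4.png

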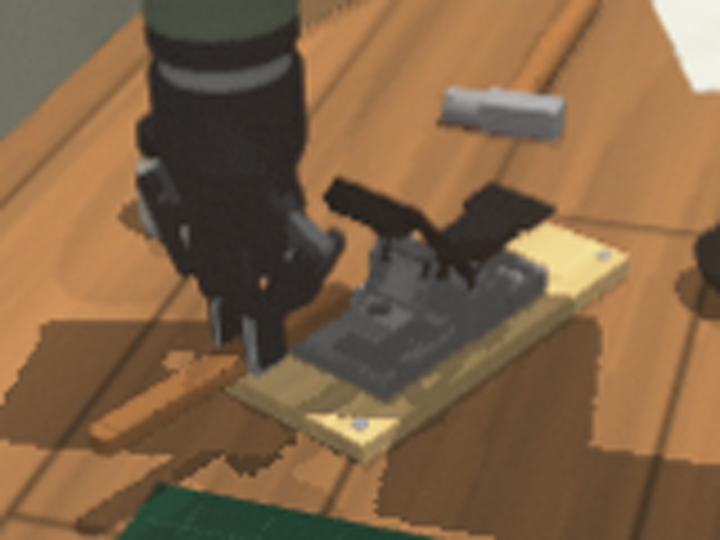

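View pics/top4.png

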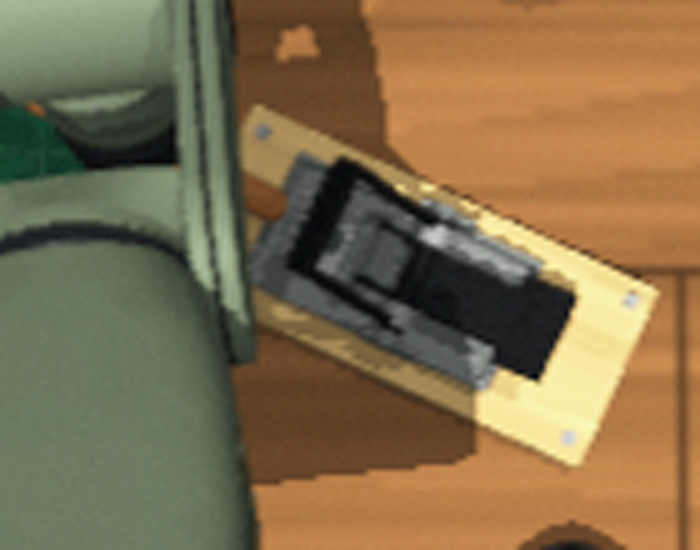

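The tip is at the front lip (top crop 280,207). I'll check its lateral alignment numerically.

Run:
```python
from h import *
for n in('side4','top4'):
    d=load(n);P=wt(cloud(d).reshape(-1,3));m=(P[:,0]>72)&(P[:,0]<125)&(P[:,2]>48)&(P[:,2]<82)&(abs(P[:,1])<25)
    Q=P[m];print(n,len(Q),'x',Q[:,0].min().round(1),Q[:,0].max().round(1),'y',np.percentile(Q[:,1],[2,50,98]).round(1),'z',np.percentile(Q[:,2],[50,98]).round(1))
    # trap lateral centre: board edges / lip at z 20-32
    for z0,z1,x0,x1 in((22,33,70,90),(100,130,40,75),(45,60,-90,-58)):
        m=(P[:,0]>x0)&(P[:,0]<x1)&(P[:,2]>z0)&(P[:,2]<z1)&(abs(P[:,1])<48);Q=P[m]
        if len(Q)>5: print('  slab z',z0,len(Q),'y',np.percentile(Q[:,1],[1,99]).round(1),'x',np.percentile(Q[:,0],[1,99]).round(1))
```

```text
side4 103 x 74.8 123.9 y [-3.2  7.6 10.7] z [70.7 74.3]
  slab z 22 112 y [-28.1  40.5] x [70.4 89.3]
  slab z 100 176 y [-30.2  32.7] x [41.5 60.4]
  slab z 45 104 y [-24.4  26.3] x [-86.6 -58.2]
top4 61 x 75.4 103.4 y [-10.9  -2.3   6.6] z [72.4 76.5]
  slab z 22 113 y [-40.5  36.2] x [70.4 87.6]
  slab z 100 153 y [-32.7  30.9] x [41.  60.8]
  slab z 45 147 y [-26.5  24.2] x [-83.1 -58.2]
```

```bash
python3 -m inch '[[-1.5,0,-6,0],[-1.5,4,-12,0],[-1.5,8,-16.5,0],[-1.5,12,-16.5,0],[-1.5,12,-16.5,0]]'
python3 - <<'E'
from h import *
from bench import robot
s,M=rep()
d=robot.get_image('side');np.savez('pics/side5.npz',**d)
cv2.imwrite('pics/side5.png',cv2.resize(d['frame'][185:275,190:320,::-1],None,fx=6,fy=6,interpolation=cv2.INTER_CUBIC))
E
python3 pd.py side5
```

```text
clock: 16.6
position: [0.6239, 0.0829, 0.0458]
orientation: [-1.545, 0.341, -0.338]
contact_force: [1.1, -0.5, -0.5]
width: 0.174
t 16.60 trap [132.1   1.1  45.8] world [623.9  82.9  45.8] F trap [-0.  -1.2 -0.5] w 0.17 yaw x-axis -24.8 q [0.11 0.56 1.67 0.   0.91 0.55]
pedal n 130 z pct10/50/90 [22.3 39.7 58.4] slope [ 0.26 20.86]
```

View pics/side5.png

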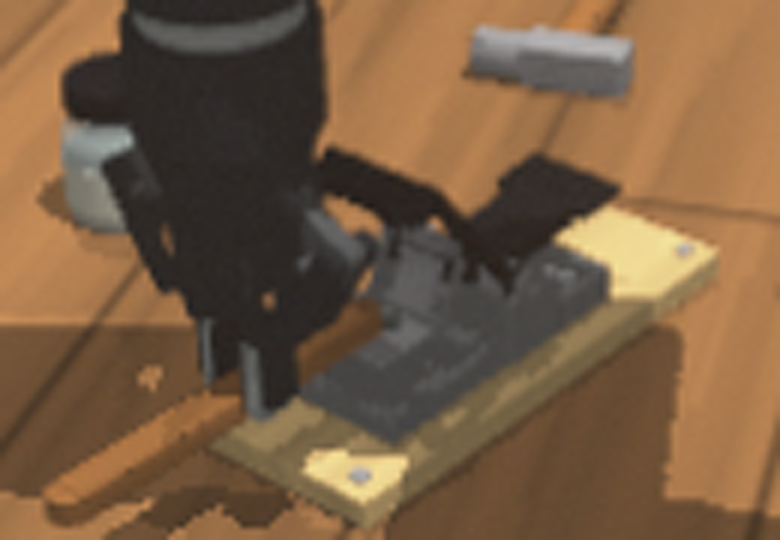

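```bash
for i in 1 2 3 4 5 6; do python3 -m inch '[[0,0.8,0,0],[0,1.5,0,0],[0,1.5,0,0]]' >/dev/null; python3 -c "
from h import *
rep()" | cut -c1-110; done
```

```text
t 16.95 trap [132.6   0.7  45.2] world [624.5  83.2  45.2] F trap [-0.2  0.4 -0.1] w 0.18 yaw x-axis -24.8 q [
t 17.25 trap [132.5   0.8  43.6] world [624.3  83.1  43.6] F trap [ 0.  -1.1 -0.9] w 0.18 yaw x-axis -24.8 q [
t 17.55 trap [132.5   0.8  42.1] world [624.3  83.1  42.1] F trap [-0.2 -0.5  0.1] w 0.17 yaw x-axis -24.8 q [
t 17.85 trap [132.5   0.7  40.6] world [624.4  83.1  40.6] F trap [ 0.2  0.6 -0.5] w 0.17 yaw x-axis -24.8 q [
t 18.15 trap [132.5   0.6  39.5] world [624.5  83.1  39.5] F trap [0.  1.3 2.5] w 0.18 yaw x-axis -24.8 q [ 0.
t 18.45 trap [132.5   0.5  38.3] world [624.6  83.   38.3] F trap [-1.8  0.9  6.7] w 0.18 yaw x-axis -24.8 q [
```

```bash
for i in 1 2; do python3 -m inch '[[0,0.5,0,0],[0,1,0,0],[0,1,0,0]]' >/dev/null; python3 pk.py t$i | head -1| cut -c1-110; python3 pd.py t$i; done
```

```text
t 18.75 trap [132.5   0.5  37.7] world [624.6  83.   37.7] F trap [-1.1  1.3  8.1] w 0.17 yaw x-axis -24.8 q [
pedal n 109 z pct10/50/90 [22.2 39.6 51.9] slope [ 0.11 28.96]
t 19.10 trap [132.5   0.4  37. ] world [624.7  82.9  37. ] F trap [-1.7  1.8 10.2] w 0.18 yaw x-axis -24.8 q [
pedal n 111 z pct10/50/90 [22.5 39.9 51. ] slope [ 0.11 29.11]
```

View pics/t2.png

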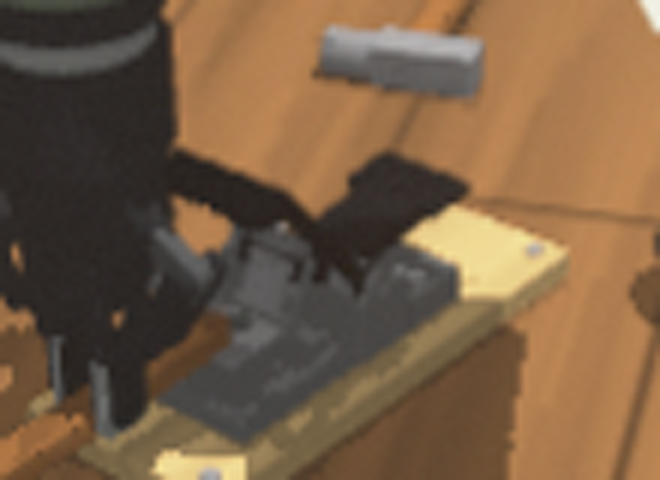

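```bash
python3 -m inch '[[0,-2,0,0],[0,-4,0,0],[0,-4,4,0],[0,-4,5,0],[0,-2,5,0]]' >/dev/null;python3 -c "
from h import *
rep()" | cut -c1-110;  for i in 1 2 3; do python3 -m inch '[[0,0.7,0,0],[0,1.4,0,0],[0,1.4,0,0]]' >/dev/null; python3 pk.py u$i | head -1| cut -c1-110; python3 pd.py u$i; done
```

```text
t 19.65 trap [137.7   0.5  37.9] world [626.8  87.8  37.9] F trap [-0.4  0.7  6.7] w 0.18 yaw x-axis -24.7 q [
t 19.95 trap [137.7   0.4  37. ] world [626.9  87.7  37. ] F trap [-1.9  1.1  7.8] w 0.17 yaw x-axis -24.8 q [
pedal n 110 z pct10/50/90 [21.8 39.6 50.1] slope [ 0.08 29.19]
t 20.30 trap [137.6   0.5  34.9] world [626.7  87.7  34.9] F trap [-1.4 -0.4  4.2] w 0.18 yaw x-axis -24.8 q [
pedal n 111 z pct10/50/90 [22.4 38.  47.3] slope [-2.000e-02  3.583e+01]
t 20.65 trap [137.5   0.5  33.8] world [626.7  87.6  33.8] F trap [-0.8 -0.3  6.2] w 0.18 yaw x-axis -24.8 q [
pedal n 105 z pct10/50/90 [22.2 37.9 46. ] slope [-3.000e-02  3.608e+01]
```

View pics/u3.png

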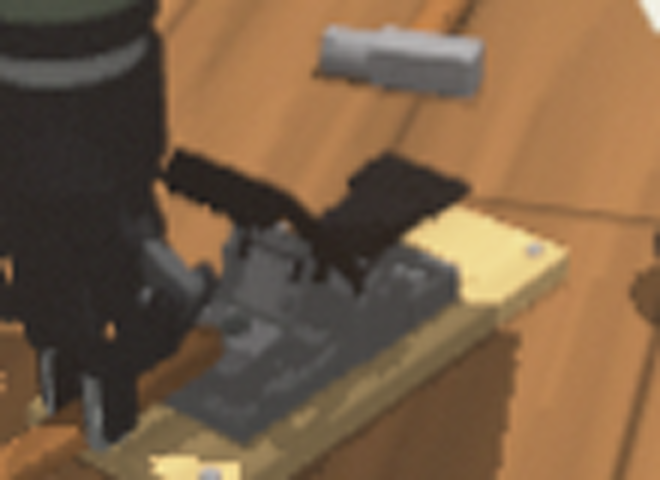

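```bash
for i in 1 2; do python3 -m inch '[[0,0.5,0,0],[0,1,0,0],[0,1,0,0]]' >/dev/null; python3 pk.py v$i | head -1| cut -c1-110; python3 pd.py v$i; done
python3 - <<'E'
from h import *
d=load('v2');P=wt(cloud(d).reshape(-1,3))
for x in range(56,100,6):
    Q=P[(abs(P[:,0]-x)<3)&(abs(P[:,1])<12)&(P[:,2]>20)&(P[:,2]<70)];print(x,len(Q),np.percentile(Q[:,2],[50,95]).round(1) if len(Q) else '', )
for x in (170,190,210,222):
    Q=P[(abs(P[:,0]-x)<5)&(abs(P[:,1])<12)&(P[:,2]>15)&(P[:,2]<80)];print(x,len(Q),np.percentile(Q[:,2],[50,95]).round(1) if len(Q) else '')
E
```

```text
t 21.00 trap [137.5   0.5  33.1] world [626.8  87.5  33.1] F trap [-1.   0.4  8.3] w 0.18 yaw x-axis -24.8 q [
pedal n 107 z pct10/50/90 [22.3 38.1 46.6] slope [-0.08 39.59]
t 21.35 trap [137.5   0.4  32.4] world [626.8  87.5  32.4] F trap [-0.8  1.6 10.5] w 0.17 yaw x-axis -24.8 q [
pedal n 103 z pct10/50/90 [22.3 38.4 45.9] slope [-0.14 43.41]
56 10 [38.3 40.6]
62 14 [36.5 45.3]
68 22 [35.9 47.1]
74 16 [41.2 48.9]
80 16 [43.8 48.1]
86 24 [32.3 47.9]
92 7 [42.7 47.9]
98 11 [42.7 47.3]
170 32 [42.3 45.3]
190 32 [42.6 44.5]
210 36 [41.4 44.6]
222 34 [41.6 43.1]
```

View pics/v2.png

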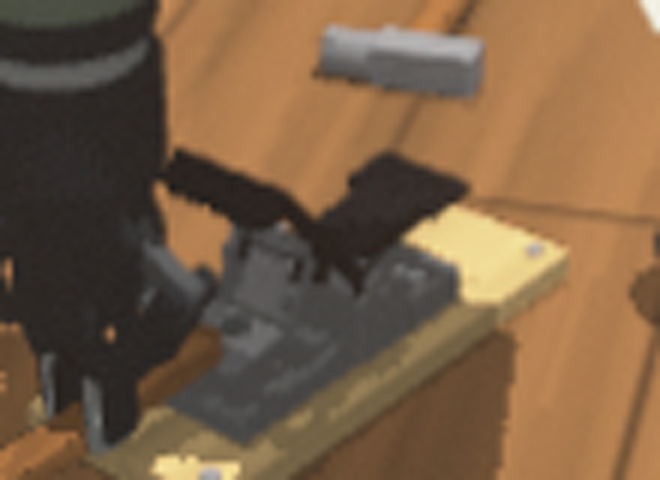

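Run:
```python
from h import *
for n in('p6_4','side5','t2','u1','u2','v2'):
    d=load(n);P=wt(cloud(d).reshape(-1,3));o=[]
    for x in range(34,80,5):
        Q=P[(abs(P[:,0]-x)<2.5)&(abs(P[:,1]-13)<5)&(P[:,2]>18)&(P[:,2]<48)];o.append((x,len(Q),Q[:,2].max().round(1) if len(Q) else None))
    print(n,o)
d=load('v2');f=d['frame'][215:255,240:275][:,:,::-1]
g=load('p6_4')['frame'][215:255,240:275][:,:,::-1]
f=np.clip(f.astype(float)*1.8,0,255).astype(np.uint8)
cv2.imwrite('pics/vv.png',cv2.resize(np.hstack([g,f]),None,fx=11,fy=11,interpolation=cv2.INTER_CUBIC))
```

```text
p6_4 [(34, 10, np.float64(46.5)), (39, 8, np.float64(41.3)), (44, 6, np.float64(43.4)), (49, 10, np.float64(41.9)), (54, 7, np.float64(41.5)), (59, 8, np.float64(42.5)), (64, 10, np.float64(42.6)), (69, 10, np.float64(42.5)), (74, 6, np.float64(40.7)), (79, 4, np.float64(25.2))]
side5 [(34, 10, np.float64(45.0)), (39, 10, np.float64(43.3)), (44, 4, np.float64(41.1)), (49, 9, np.float64(41.6)), (54, 8, np.float64(41.5)), (59, 6, np.float64(41.8)), (64, 8, np.float64(41.7)), (69, 10, np.float64(47.7)), (74, 6, np.float64(42.6)), (79, 2, np.float64(24.7))]
t2 [(34, 12, np.float64(45.9)), (39, 8, np.float64(44.2)), (44, 8, np.float64(41.6)), (49, 8, np.float64(41.1)), (54, 11, np.float64(42.3)), (59, 13, np.float64(45.2)), (64, 9, np.float64(47.3)), (69, 11, np.float64(47.4)), (74, 11, np.float64(45.1)), (79, 3, np.float64(42.6))]
u1 [(34, 10, np.float64(46.7)), (39, 10, np.float64(44.5)), (44, 7, np.float64(41.8)), (49, 10, np.float64(41.8)), (54, 10, np.float64(41.4)), (59, 9, np.float64(40.3)), (64, 8, np.float64(41.8)), (69, 11, np.float64(45.2)), (74, 8, np.float64(45.6)), (79, 6, np.float64(46.7))]
u2 [(34, 10, np.float64(44.2)), (39, 3, np.float64(39.8)), (44, 9, np.float64(40.8)), (49, 8, np.float64(40.3)), (54, 10, np.float64(39.3)), (59, 10, np.float64(40.0)), (64, 9, np.float64(37.2)), (69, 11, np.float64(45.9)), (74, 11, np.float64(46.1)), (79, 5, np.float64(46.4))]
v2 [(34, 13, np.float64(46.9)), (39, 6, np.float64(42.8)), (44, 8, np.float64(39.7)), (49, 8, np.float64(40.8)), (54, 10, np.float64(40.7)), (59, 9, np.float64(38.9)), (64, 7, np.float64(38.3)), (69, 15, np.float64(47.2)), (74, 12, np.float64(46.6)), (79, 8, np.float64(47.9))]
```

View pics/vv.png

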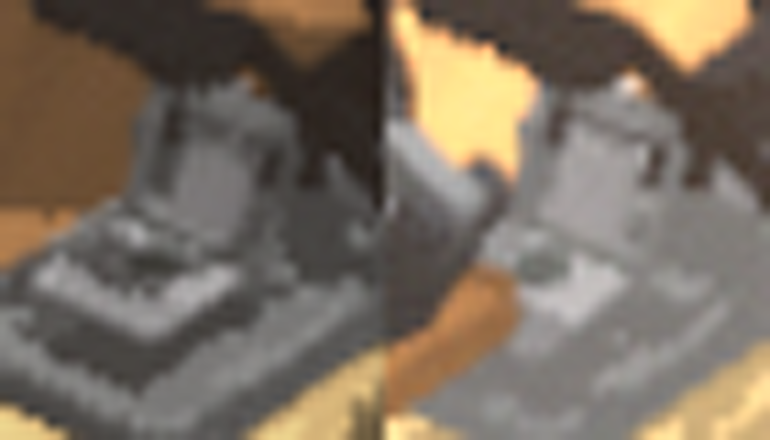

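Run:
```python
from h import *
for n in('p6_4','top3','side4'):
    d=load(n);P=wt(cloud(d).reshape(-1,3))
    for yc in(-25,0,25):
        print(n,yc,[(x,np.percentile(Q[:,2],[50,95]).round(0).tolist()) for x in range(66,100,4) for Q in [P[(abs(P[:,0]-x)<2.5)&(abs(P[:,1]-yc)<10)&(P[:,2]<48)]] if len(Q)>3])
```

```text
p6_4 -25 [(66, [24.0, 41.0]), (70, [25.0, 41.0]), (74, [24.0, 40.0]), (78, [24.0, 25.0]), (82, [26.0, 29.0]), (86, [23.0, 28.0]), (90, [16.0, 27.0]), (94, [16.0, 16.0]), (98, [15.0, 17.0])]
p6_4 0 [(66, [40.0, 43.0]), (70, [38.0, 42.0]), (74, [24.0, 41.0]), (78, [24.0, 25.0]), (82, [27.0, 29.0]), (86, [21.0, 29.0]), (90, [17.0, 28.0]), (94, [15.0, 15.0]), (98, [15.0, 17.0])]
p6_4 25 [(66, [23.0, 41.0]), (70, [24.0, 42.0]), (74, [24.0, 40.0]), (86, [22.0, 28.0]), (90, [15.0, 25.0]), (94, [15.0, 16.0]), (98, [15.0, 16.0])]
top3 -25 [(70, [33.0, 43.0]), (74, [25.0, 42.0]), (78, [22.0, 27.0]), (82, [24.0, 29.0]), (86, [26.0, 29.0]), (90, [15.0, 17.0]), (94, [15.0, 17.0]), (98, [15.0, 19.0])]
top3 0 [(70, [42.0, 45.0]), (74, [42.0, 47.0]), (78, [23.0, 28.0]), (82, [26.0, 29.0]), (86, [28.0, 32.0]), (90, [16.0, 20.0]), (94, [15.0, 20.0]), (98, [15.0, 18.0])]
top3 25 [(66, [25.0, 37.0]), (70, [24.0, 41.0]), (74, [24.0, 28.0]), (78, [24.0, 28.0]), (82, [25.0, 32.0]), (86, [27.0, 32.0]), (90, [16.0, 20.0]), (94, [15.0, 19.0]), (98, [16.0, 17.0])]
side4 -25 [(66, [23.0, 24.0]), (70, [23.0, 24.0]), (74, [23.0, 24.0]), (86, [22.0, 29.0]), (90, [18.0, 26.0]), (94, [15.0, 16.0]), (98, [15.0, 17.0])]
side4 0 [(66, [33.0, 43.0]), (70, [39.0, 43.0]), (74, [24.0, 42.0]), (82, [27.0, 29.0]), (86, [22.0, 28.0]), (90, [16.0, 26.0]), (94, [15.0, 16.0]), (98, [15.0, 17.0])]
side4 25 [(66, [24.0, 42.0]), (70, [23.0, 40.0]), (74, [23.0, 42.0]), (82, [28.0, 28.0]), (86, [22.0, 28.0]), (90, [16.0, 22.0]), (94, [15.0, 17.0]), (98, [16.0, 16.0])]
```

```bash
for i in 1 2 3; do python3 -m inch '[[0,0.5,0,0],[0,1,0,0],[0,1,0,0]]' - 120 >/dev/null; python3 pk.py w$i | head -1| cut -c1-110; python3 pd.py w$i; done
```

```text
t 21.70 trap [138.4   0.7  30.4] world [627.   88.4  30.4] F trap [3.  1.5 4.1] w 0.17 yaw x-axis -24.8 q [0.1
pedal n 28 z pct10/50/90 [22.4 28.4 37.5] slope [-0.32 49.53]
t 22.05 trap [138.3   0.6  29.7] world [626.9  88.3  29.7] F trap [5.6 1.1 5.4] w 0.17 yaw x-axis -24.8 q [0.1
pedal n 27 z pct10/50/90 [22.9 28.4 37.2] slope [-0.45 56.78]
t 22.40 trap [138.3   0.6  29.2] world [627.   88.3  29.2] F trap [5.2 1.3 8.4] w 0.17 yaw x-axis -24.8 q [0.1
pedal n 31 z pct10/50/90 [22.5 30.8 37.3] slope [-0.43 55.3 ]
```

View pics/w3.png

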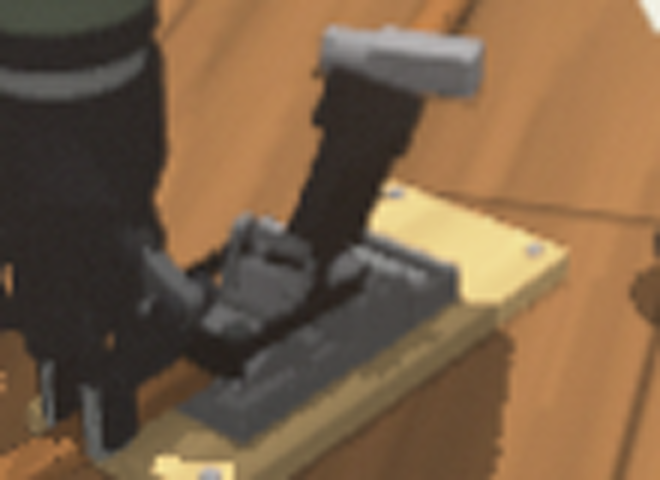

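The trap tripped: the handle is up at crop (370,150) and the jaw bar rests on the stick at (215,350). Now I'll relax slightly and draw the stick out along +x.

```bash
python3 -m inch '[[0,-1,0,0],[0,-2,0,0],[0,-2,0,0]]' >/dev/null; python3 -c "
from h import *
rep()" | cut -c1-110; python3 -m inch '[[0,-2,3,0],[0,-2,7,0],[0,-2,11,0],[0,-2,15,0],[0,-2,15,0]]' >/dev/null; python3 pk.py x1 | head -1 | cut -c1-110
```

```text
t 22.75 trap [138.4   0.6  30.6] world [627.   88.4  30.6] F trap [5.1 1.5 2.4] w 0.17 yaw x-axis -24.8 q [0.1
t 23.25 trap [152.6   1.3  31.7] world [632.3 101.6  31.7] F trap [-0.9  0.3 -3.3] w 0.17 yaw x-axis -24.8 q [
```

View pics/x1.png

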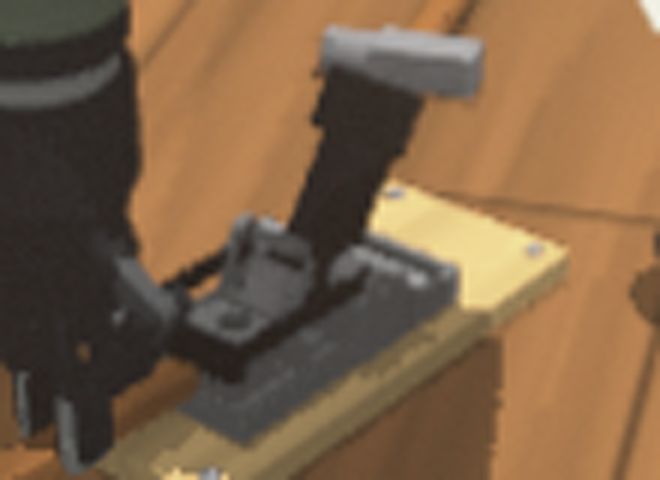

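```bash
python3 -m inch '[[0,0,5,0],[0,0,10,0],[0,0,16,0],[0,0,22,0],[0,0,30,0]]' >/dev/null; python3 pk.py x2 | head -1 | cut -c1-110; python3 -m inch '[[0,-10,15,0],[0,-30,35,0],[0,-40,50,0],[0,-40,50,0]]' >/dev/null; python3 pk.py x3 | head -1
```

```text
t 23.80 trap [183.4   0.5  32.9] world [645.9 129.2  32.9] F trap [-0.5  0.1 -0.6] w 0.17 yaw x-axis -24.8 q [
t 24.25 trap [ 2.354e+02 -1.000e-01  7.450e+01] world [668.3 176.1  74.5] F trap [ 0.3 -0.9 -0.3] w 0.17 yaw x-axis -24.7 q [0.24 0.61 1.48 0.   1.04 0.67]
```

View pics/x3.png

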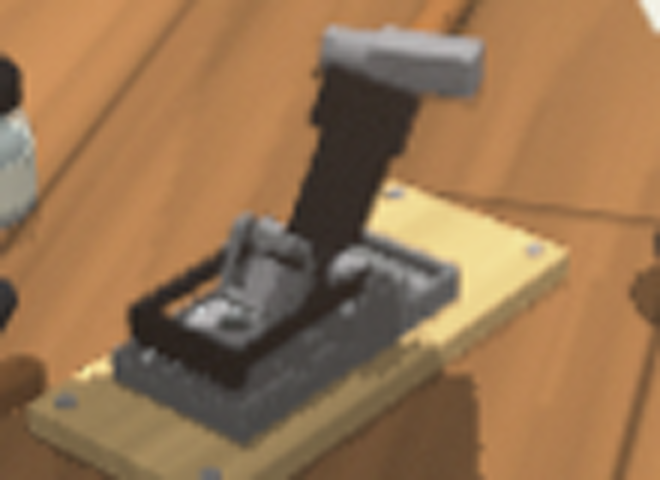

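The jaw is fully shut, looking as it did at the start, with the stick clear. Back to the mat.

```bash
python3 -c "
from h import *
go([0.565,0.305,0.075],4.4)"
```

```text
t 24.30 trap [233.5   0.7  73.1] world [666.8 174.8  73.1] F trap [ 0.2  0.7 -0.5] w 0.17 yaw x-axis -24.7 q [ 0.24  0.62  1.48 -0.    1.04  0.67]
row x y z [-146.9   -2.1   75.8] dist 165
spin (about tool y, down => minus yaw change) -29.1
```

```bash
python3 -m inch '[[-25,-2,15,-5],[-55,-2,30,-11],[-85,-2,45,-17],[-115,-2,60,-23],[-140,-2,73,-28]]' >/dev/null; python3 -m inch '[[-3,0,1,-1],[-6,0,1,-1],[-6,0,1,-1]]' >/dev/null
python3 - <<'E'
from h import *
from bench import robot
go([0.565,0.305,0.005],4.4)
d=robot.get_image('side');np.savez('pics/side6.npz',**d)
cv2.imwrite('pics/side6.png',cv2.resize(d['frame'][230:400,130:330,::-1],None,fx=3.5,fy=3.5,interpolation=cv2.INTER_CUBIC))
P=cloud(d);
for y in (0.21,.225,.24,.255,.27,.33,.35,.37,.39,.405):
    m=(abs(P[...,1]-y)<.006)&(P[...,2]>0.03)&(P[...,2]<.12)&(abs(P[...,0]-.565)<.04);Q=P[m]
    if len(Q)>3:print(y,len(Q),np.percentile(Q[:,2]*1e3,[10,90]).round(1),np.percentile(Q[:,0]*1e3,[5,95]).round(0))
E
```

```text
t 25.10 trap [302.2 146.2  74. ] world [563.6 298.2  74. ] F trap [ 0.3 -0.2 -0.4] w 0.17 yaw x-axis 4.1 q [ 0.47  0.54  1.62 -0.    0.98  0.4 ]
row x y z [ 2.  69.   6.8] dist 69
spin (about tool y, down => minus yaw change) -0.3
0.225 8 [80.3 82. ] [560. 568.]
0.33 48 [81.9 88.3] [552. 566.]
0.35 59 [82.9 88. ] [549. 565.]
0.37 60 [82.8 88.5] [548. 564.]
0.39 66 [83.  90.3] [547. 562.]
0.405 45 [78.5 88.4] [549. 561.]
```

View pics/side6.png

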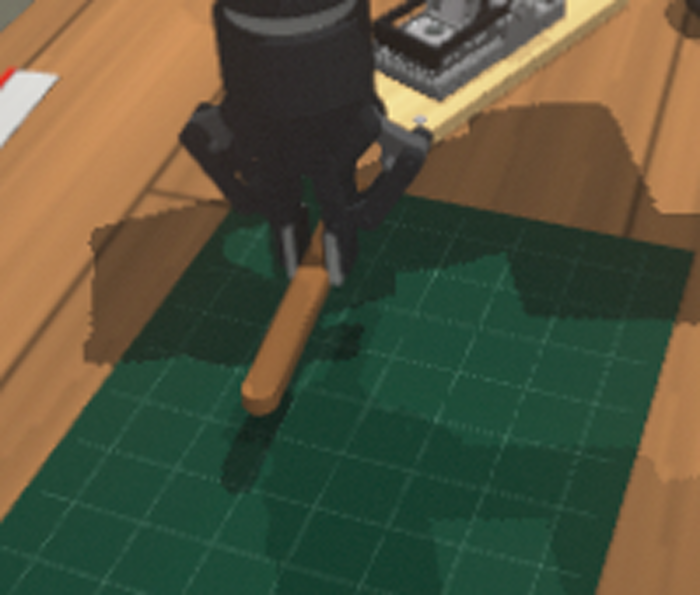

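```bash
python3 -m inch '[[2,20,7,0],[2,40,7,0],[2,55,7,0],[2,62,7,0],[2,64,7,0]]' >/dev/null; python3 -c "
from h import *
rep()"|cut -c1-120; for i in 1 2 3 4; do python3 -m inch '[[0,0.5,0,0],[0,1,0,0],[0,1,0,0]]' >/dev/null; python3 -c "
from h import *
rep()"|cut -c1-120;done
```

```text
t 25.65 trap [309.9 148.    9.5] world [565.2 305.9   9.5] F trap [-0.6 -0.5 -1.2] w 0.17 yaw x-axis 4.2 q [ 0.48  0.62 
t 25.95 trap [311.  147.9  10.2] world [565.7 306.9  10.2] F trap [-1.   0.1 -0.7] w 0.17 yaw x-axis 4.2 q [ 0.48  0.62 
t 26.25 trap [310.6 148.3   8.6] world [565.2 306.7   8.6] F trap [-0.2 -0.4 -0.2] w 0.17 yaw x-axis 4.2 q [ 0.48  0.62 
t 26.55 trap [310.7 148.2   7.6] world [565.3 306.7   7.6] F trap [0.2 0.4 0.5] w 0.17 yaw x-axis 4.2 q [ 0.48  0.63  1.
t 26.85 trap [310.8 148.2   6.9] world [565.3 306.8   6.9] F trap [0.5 1.  4.2] w 0.17 yaw x-axis 4.2 q [ 0.48  0.63  1.
```

```bash
python3 -m inch '[[0,0.5,0,0],[0,1,0,0],[0,1.5,0,0]]' >/dev/null; python3 -c "
from h import *
rep()"|cut -c1-120; python3 -m inch '[[0,0,0,0],[0,0,0,0],[0,0,0,0],[0,0,0,0],[0,0,0,0]]' 0 20; python3 -m inch '[[0,0,0,0],[0,0,0,0],[0,-5,0,0],[0,-20,0,0],[0,-40,0,0]]'; python3 -m inch '[[0,-45,0,0],[0,-90,0,0],[0,-130,0,0]]' >/dev/null; python3 -m inch '[[25,0,-40,0],[50,0,-80,0],[70,0,-120,0],[90,0,-160,0],[90,0,-190,0]]'
```

```text
t 27.15 trap [311.  148.2   6. ] world [565.4 307.    6. ] F trap [0.4 2.1 9.5] w 0.17 yaw x-axis 4.2 q [0.48 0.63 1.67 
clock: 27.65
position: [0.5651, 0.3065, 0.0047]
orientation: [-1.57, -0.058, 0.058]
contact_force: [0.1, 0.9, 0.7]
width: 0.992
clock: 28.15
position: [0.5648, 0.3064, 0.0456]
orientation: [-1.571, -0.057, 0.059]
contact_force: [-1.0, -0.2, 0.3]
width: 1.002
clock: 28.95
position: [0.6713, 0.1212, 0.1763]
orientation: [-1.57, -0.059, 0.054]
contact_force: [-0.1, 0.3, -0.9]
width: 1.005
```

```bash
python3 - <<'E'
from h import *
from bench import robot
rep()
for n in('side','top'):
    d=robot.get_image(n);np.savez(f'pics/{n}7.npz',**d)
    cv2.imwrite(f'pics/{n}7.png',d['frame'][:,:,::-1])
    P=cloud(d);m=(P[...,2]>0.009)&(P[...,2]<0.022)&(P[...,0]>.5)&(P[...,0]<.64)&(P[...,1]>.18)&(P[...,1]<.45);Q=P[m]
    print(n,m.sum(),np.median(Q[:,2]),cv2.minAreaRect((Q[:,:2]*1000).astype(np.float32)),[np.percentile(Q[abs(Q[:,1]-y)<.02,2],90).round(4) for y in(.25,.3,.35,.39) if (abs(Q[:,1]-y)<.02).any()])
E
python3 ov.py side7
```

```text
t 28.95 trap [186.8 -25.9 176.3] world [671.3 121.2 176.3] F trap [ 0.2  0.2 -0.9] w 1.01 yaw x-axis 4.1 q [ 0.16  0.52  1.38 -0.    1.24  0.09]
side 702 0.01613263596185549 ((562.9848022460938, 323.1759033203125), (19.8955020904541, 177.63253784179688), 4.624929904937744) [np.float64(0.0181), np.float64(0.0175), np.float64(0.0176), np.float64(0.0177)]
top 270 0.0165582173867046 ((574.1447143554688, 363.07110595703125), (138.20199584960938, 130.98277282714844), 3.5744526386260986) [np.float64(0.02), np.float64(0.0186), np.float64(0.0187)]
```

View pics/side7.png

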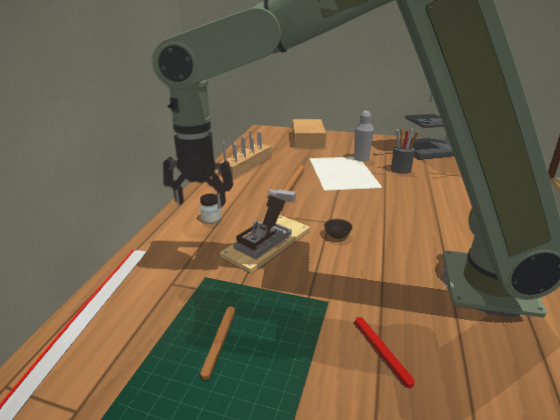

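View pics/ov_side7.png

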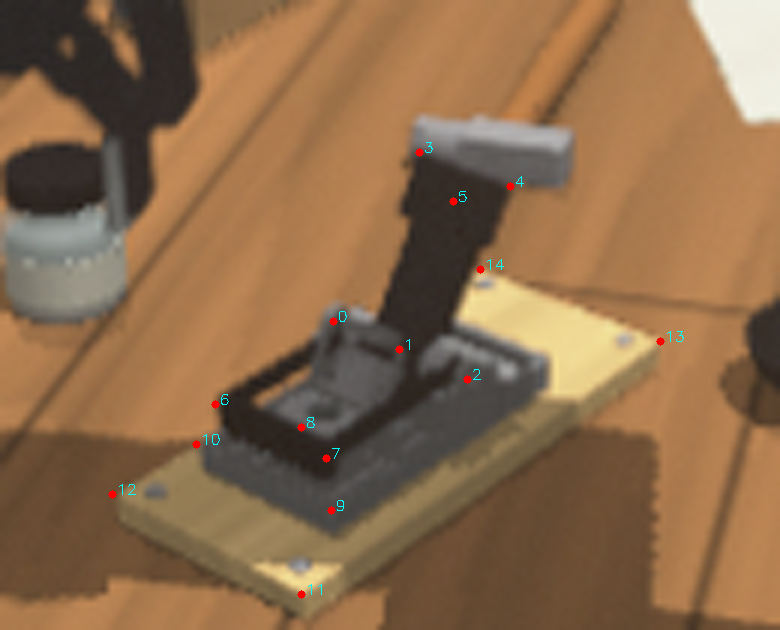

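The stick lies flat on the mat, from side (231,309) to (206,375); its top is at 17 to 18 mm along its whole length. The trap looks exactly as it did at the start, with the jaw shut. The jar, dish, mallet and red stick have not moved, and the robot touches nothing. I'll hand in.

```bash
python3 -m inch '[[0,0,0,0],[0,0,0,0],[0,0,0,0]]' && python3 -c "
from bench import robot
print(robot.job_done())"
```

```text
clock: 29.35
position: [0.6687, 0.1252, 0.1755]
orientation: [-1.57, -0.06, 0.059]
contact_force: [0.4, -0.6, -0.0]
width: 1.002
the job is handed in; nothing more can be done
None
```

The job is done and handed in at 29.35 s; the interface gave no verdict.

- **Setting the trap:** I pushed the handle round with the shut fingers until the pedal sprang up, at a lever angle of about 0.93 rad. The highest reading at the pad was about 11.5 N, well under the 22 N that breaks the sear. I then eased off slowly, and the force fell to zero with the pedal still up, so the sear held.
- **Tripping it:** I picked the brown wooden slicker off the mat, not the red look-alike, and pressed the pedal with it.
    - **First press:** it was too near the pedal's hinge, so I backed the tip out 5 mm and pressed again.
    - **Extra force:** tripping took about 10.5 N, more than the 4 to 7 N given. My script took two more 1 mm steps after the trap had tripped, reaching about 8 N.
    - **Clearance:** the pictures showed no contact between the gripper and the jaw or pedal, though parts of the view were blocked.
- **Drawing out and laying down:** I drew the stick out along the trap's +x, the jaw shut fully, and I laid the stick on the mat.

**Last checks:** The side camera shows the stick flat on the mat, its top at 17 to 18 mm along its length and about 18 mm from where it started. The trap looks as it did before setting. The jar, dish, mallet and red stick look unmoved, and the gripper was clear of everything. The top camera gave no usable fit of the stick, so its final position rests on the side camera alone.

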